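Index the rotary stage one division and clamp it

TASK

Wind the black-handled crank of the worm-driven rotary stage clockwise, several turns, until the red division line meets the brass index and you feel the drive come up against its stop; the crank arm is sprung, so stop there and never force it. Then swing the red clamp lever clockwise fully home, let go, and leave the loose things around and on the stage where they are.

Things in the scene. Friction and masses are not known exactly. Their poses are not given: they have to be found in the camera images.
- stage: rotary stage: heavy white housing 240 mm (x) by 460 mm (y), deck 60 mm above the work surface; origin under its centre, x away from its front face, y to its left, z up. It does not move; its pose differs each time. On the deck: black-handled crank at the left, silver turntable (170 mm wide, top at 83 mm; dial gauge on it, top at 109 mm) in the middle, red-handled clamp at the right
- crank_axis (a point): point on the crank's upright axis, at mid-grip height of its handle (130 mm above the work surface); fixed in the housing. 144 crank turns make one table turn; 3 to 4 turns clockwise from above are needed. Free running takes about 3 N at the handle; the drive stays where it is left
- handle_grip (a point): middle of the crank's upright black handle, 50 mm from the crank's axis: a cylinder 20 mm across, 52 mm tall (98 to 150 mm above the work surface; steel crank arm just below it, top at 96 mm). It spins freely in the arm, so it can be held without turning the wrist while it is led round its circle
- crank (a joint): spring twist of the crank arm on its shaft, rad, positive when driven clockwise: 0 at rest, 2.5 N m per rad (1 N at the handle = 0.02 rad), about 0.06 in free running. At the drive's stop the shaft stands still and the twist grows. Beyond 0.26 (13 N at the handle) the drive is overloaded
- red_line (a point): outer end of the red division line on the turntable's top face, 83 mm from the table's axis. It comes from the stage's +y side to the index (1 mm here = 1.7 rad of crank). A stop inside the drive ends the travel just where the line meets the index; where the handle then stands in its circle is not known and must be felt
- index (a point): where the outer end of the red line lies when it meets the fixed brass index block at the front of the turntable; axes as stage
- clamp_axis (a point): point on the clamp lever's upright axis, at mid-grip height of its handle (116 mm above the work surface); fixed in the housing
- clamp_grip (a point): middle of the clamp lever's upright red handle: a cylinder 20 mm across, 50 mm tall (84 to 134 mm above the work surface), 70 mm from the lever's axis, fixed to the lever. The steel lever below it is up to 84 mm above the work surface
- clamp (a joint): angle of the clamp lever, rad, growing clockwise from above: 0 open (pointing to the stage's -y side), 1.2 clamped, against its rigid stop (pointing to the stage's front). It moves with about 2 N at the handle and stays where it is left
- cap: bystander, leave it alone: stepped brass cap, 26 mm wide, 26 mm tall, standing on the stage's deck; origin at the centre of its underside
- collar: bystander, leave it alone: steel ring 36 mm wide, 14 mm tall, lying on the stage's deck; origin at the centre of its underside
- weight_large: bystander, leave it alone: steel disc weight, 96 mm wide, 24 mm tall; origin at the centre of its underside
- weight_small: bystander, leave it alone: steel disc weight, 72 mm wide, 24 mm tall; origin at the centre of its underside
- jar: bystander, leave it alone: amber jar with blue cap, 60 mm wide, 75 mm tall; origin at the centre of its underside
- driver: bystander, leave it alone: yellow-handled screwdriver lying down; origin at the centre of its underside
- spare_gauge: bystander, leave it alone: dark dial gauge lying face up, 64 mm wide, 26 mm tall, brass stem; origin at the centre of its underside

How it is judged:
By the outcome, as a careful person would: the job done as asked, in the order asked, and still so for the second after the job is handed in, with the robot touching nothing.
It also fails if it takes over 70 s, if anything falls off the work surface, if the arm or the gripper's body presses on something with over 40 N, if the wrist force passes 120 N, or if a joint passes its speed limit or range.

ROBOT

A 6-joint arm with a two-finger parallel gripper is mounted at the origin on the work surface. World frame = base frame: x ahead of the robot, y to its left, z up, the work surface at z = 0. Lengths are in m, angles in degrees, forces in N, time in s.
With the tool pointing down it reaches from about 0.3 to 0.75 m from the base axis. Payload 8.5 kg.
Tool frame: the origin (TCP) lies on the centre line of the jaws, within the pads' length; the fingertips stand 22 mm ahead of it and the grasp point (between the pads) lies 3 mm ahead of it (env.tip_reach is the distance from the TCP to the fingertips, in m); y points along the fingers, z is the direction in which the jaws open and shut, and the axes are right-handed (so a half turn about y gives the same grasp; the last joint's range is limited). The gripper opens to 85 mm and grips with 20 to 120 N. Pads are 22 mm wide; open, the fingers measure 114 mm over their backs; the gripper's body (76 mm by 85 mm) begins 54 mm behind the grasp point. The pads swing forward as they close: fully open they stand 13 mm farther back than shut.
Start: joints at [61.518, 21.807, 74.336, -0, 83.858, -12.336], TCP at [0.153, 0.528, 0.253] pointing down, gripper open.
Joint ranges: [-178.18, 178.18], [-50.72, 133.34], [12.68, 142.11], [-81.47, 261.47], [9.98, 163.14], [-165.26, 165.26]. Speed limits (degrees/s): [136.94, 136.94, 180, 180, 180, 180].

INTERFACE

Orientations are given as a 3x3 rotation matrix whose columns are the frame's x, y, z axes.
In Python, from rig import env, get_image gives the robot as it stands. The module is installed in compiled form; this text tells all that it offers.
- The arm moves only by the tool carry_out, never from a script. Its argument "targets" is a list that holds one entry, the list of rows, each a list of 7 numbers: the closure, from 0 (fully open) to 1 (shut), then the shift along the world's x, y, z in mm, then the turn, a rotation vector about the world's x, y, z in degrees. In form: [[[claw, dx, dy, dz, ax, ay, az], ...]]. A call has 1 to 20 rows; each row is the pose to reach, as a shift and turn from the pose commanded when the call began; what a row does not reach only later rows make up. A row lasts 1/12 s, in which the tool goes at most 41.7 mm and 7.16 degrees, less where a joint would pass 70% of its speed; a pose out of reach is approached as far as the arm can. A call with a gripper value outside its range is refused whole. The fingers move at their own pace and stop on an object; "squeeze" is the grip in N (left out, the last holds). Time passes only in rows, so rows that repeat a pose let the fingers close. It gives the time, the measured TCP pose, the force and the opening at its end, in the units of the state.
- env.observe(): the state, without advancing time (a new reading comes with each control period).
- get_image(name): name is "side" or "top"; returns a dict with "img" (384x512x3 uint8, red, green, blue), "fx", "fy", "cx", "cy" (pixels), "k1" (the pictures are not rectified: a ray, as slopes to the right and down, at radius r is drawn at 1 + k1 r^2 times it, then the intrinsics apply), "rvec" (rotation vector, rad) and "tvec" (3), from world to camera coordinates, as OpenCV has them. Camera axes: x right, y down, z forward; pixel columns grow to the right and rows downward; lengths in m; the calibration is good to about 2 mm. A picture is of the moment at which its call begins. There is no depth.
- env.close_job(): hands the job in, once; it reports no verdict.
The state is a dict: "time_s": time; "q": joint angles; "qvel": joint speeds; "joint_efforts": joint torques, N m; "position": TCP position; "tool_rot": TCP orientation; "ft_force": force on the tool from outside, world axes, zero at the start; "wrist_torque": the same for the moment, N m; "grip_width": finger opening in m.
Only numpy, scipy, OpenCV 4.12 (cv2) and the standard library are available. Lean on these libraries where they do the work, as an engineer would, in place of code of your own. Each camera call takes 0.05 s, during which the arm holds its last target.

## Working session

There is one attempt and no reset: what is moved stays moved. The work goes in short steps, Python scripts to look and compute and a tool call to move; the robot and the scene stay as the last step left them, time stands still between calls to the robot, and variables do not carry over. Pictures are saved under pics/ and viewed, and the job is handed in when it is done.

Besides the shell and the picture viewer there is one more tool, called as a command line: name --argument value ..., lists and objects as JSON in quotes. carry_out: Moves the arm, as the interface text tells. Its arguments: {"type":"object","properties":{"targets":{"type":"array"},"squeeze":{"type":"number"}},"required":["targets"]}

```bash
mkdir -p pics; cat > h.py <<'E'
import numpy as np, cv2
from rig import env, get_image
def snap(n,f):
    d=get_image(n); cv2.imwrite(f,cv2.cvtColor(d['img'],cv2.COLOR_RGB2BGR)); return d
def K(d): return np.array([[d['fx'],0,d['cx']],[0,d['fy'],d['cy']],[0,0,1.]]),np.array([d['k1'],0,0,0,0])
def ray(d,uv,z):
    k,D=K(d); p=cv2.undistortPoints(np.array([[uv]],float),k,D,None,None)[0,0]
    R=cv2.Rodrigues(np.array(d['rvec'],float))[0]; t=np.array(d['tvec'],float).ravel()
    o=-R.T@t; v=R.T@np.array([p[0],p[1],1]); return o+v*(z-o[2])/v[2]
def proj(d,P):
    k,D=K(d); return cv2.projectPoints(np.array(P,float).reshape(-1,1,3),np.array(d['rvec'],float),np.array(d['tvec'],float),k,D)[0][:,0]
E
python3 - <<'E'
from h import *
for n in('top','side'):
    d=snap(n,f'pics/{n}0.png'); print({k:v for k,v in d.items() if k!='img'})
print(env.observe())
E
```

```text
{'fx': 461.3000677983981, 'fy': 461.3000677983981, 'cx': 246.2558850771272, 'cy': 182.71567653166454, 'k1': -0.03752078475647315, 'rvec': array([ 2.19686851, -2.16544114,  0.0964847 ]), 'tvec': array([-0.02469538,  0.55239041,  1.36546621])}
{'fx': 363.8842335258528, 'fy': 363.8842335258528, 'cx': 255.91563163813316, 'cy': 190.91070574955788, 'k1': 0.03029767367868192, 'rvec': array([ 2.18317145, -0.12715923,  0.09414315]), 'tvec': array([-0.52019044,  0.10842496,  1.15882574])}
{'time_s': 0.1, 'q': array([ 6.15191836e+01,  2.18363448e+01,  7.43788409e+01,  4.13569062e-05,
        8.38594844e+01, -1.23369000e+01]), 'qvel': array([-0.02224499,  0.00571091, -0.08067415,  0.03736138, -0.07404536,
        0.0537122 ]), 'joint_efforts': array([ 3.22787550e-03, -4.49222445e+01, -2.31657958e+01, -1.48222921e-04,
        3.62297265e-03, -2.51129046e-05]), 'position': array([0.152824  , 0.52809326, 0.25279011]), 'tool_rot': array([[ 9.60566206e-01, -6.22099393e-04,  2.78050675e-01],
       [-2.78051230e-01, -1.14517497e-03,  9.60565564e-01],
       [-2.79150583e-04, -9.99999151e-01, -1.27299187e-03]]), 'ft_force': array([-0.45536533, -0.3449753 , -0.95475199]), 'wrist_torque': array([ 0.02173581,  0.00348603, -0.02111695]), 'grip_width': 0.08503256506631704}
```

View pics/top0.png

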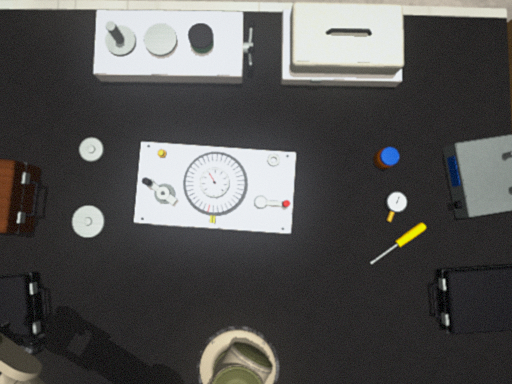

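View pics/side0.png

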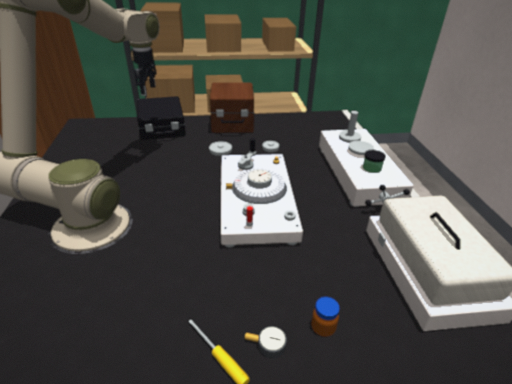

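The top view shows the stage at about (215,187), the crank handle at (147,182), the crank axis near (165,193), the clamp knob at (286,203) and its pivot at (261,202). Next I'll zoom in and measure.

```bash
python3 - <<'E'
from h import *
d=get_image('top'); im=cv2.cvtColor(d['img'],cv2.COLOR_RGB2BGR)
cv2.imwrite('pics/topz.png',cv2.resize(im[135:240,130:300],None,fx=4.5,fy=4.5,interpolation=cv2.INTER_CUBIC))
s=get_image('side'); im2=cv2.cvtColor(s['img'],cv2.COLOR_RGB2BGR)
cv2.imwrite('pics/sidez.png',cv2.resize(im2[130:245,210:310],None,fx=5,fy=5,interpolation=cv2.INTER_CUBIC))
# deck outline in top
g=cv2.inRange(im,(150,150,150),(255,255,255))
n,l,st,c=cv2.connectedComponentsWithStats(g)
k=l[190,230] if l[190,230] else None
for i in range(1,n):
    if st[i,4]>3000: print(i,st[i],c[i])
i=[i for i in range(1,n) if 180<c[i][0]<250 and 150<c[i][1]<220 and st[i,4]>3000][0]
m=cv2.morphologyEx((l==i).astype(np.uint8),cv2.MORPH_CLOSE,np.ones((15,15)))
cn=max(cv2.findContours(m,0,2)[0],key=cv2.contourArea)
r=cv2.minAreaRect(cn); b=cv2.boxPoints(r); print(b)
W=[ray(d,p,.06) for p in b]; print(np.round(W,4)); C=np.mean(W,0); print('center',C)
for a in range(4): print(np.linalg.norm(W[a]-W[a-1]), np.degrees(np.arctan2(*(W[a]-W[a-1])[[1,0]])))
E
```

```text
1 [    0     0   508    82 21520] [253.72272305  32.90288104]
12 [  134   142   162    92 12245] [215.40138832 187.320049  ]
[[133.45685 222.60403]
 [139.30457 140.73602]
 [296.28934 151.94922]
 [290.44162 233.81723]]
[[ 0.4282  0.3102  0.06  ]
 [ 0.6695  0.3012  0.06  ]
 [ 0.6428 -0.1629  0.06  ]
 [ 0.4024 -0.1471  0.06  ]]
center [0.53574127 0.07537791 0.06      ]
0.4580787927209777 86.77104394186958
0.2413884640742098 -2.135312211913888
0.4648667826931312 -93.28397775788594
0.24090794395430393 176.25244077207222
```

View pics/topz.png

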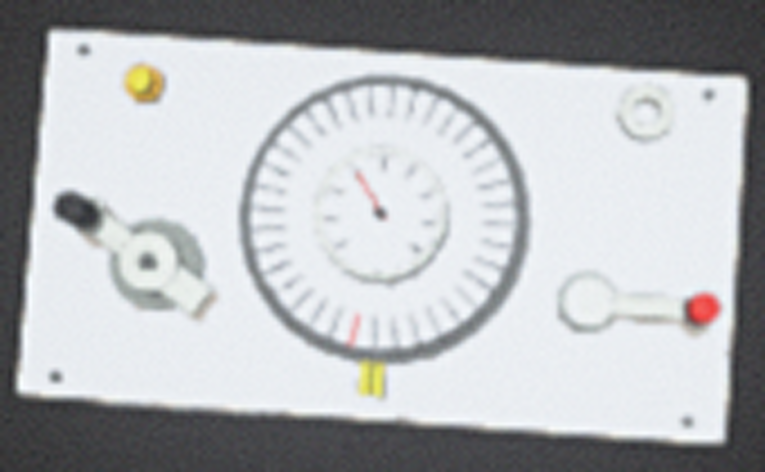

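View pics/sidez.png

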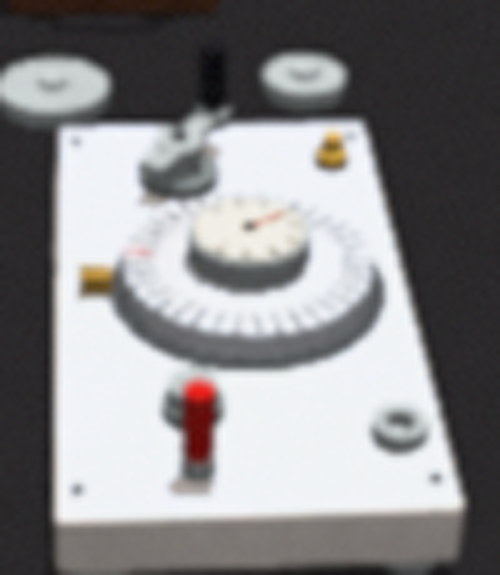

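```bash
cat > loc.py <<'E'
from h import *
d=get_image('top'); s=get_image('side')
Z=lambda u,v:(130-.39+u/4.5,135-.39+v/4.5)
if __name__=='__main__':
    S=np.array([ray(d,Z(*p),.06)[:2] for p in((84,50),(709,95),(687,421),(56,376))]); print(S.round(4),S.mean(0))
    e1=S[0]-S[1];e2=S[3]-S[2];print('yaw',[np.degrees(np.arctan2(e[1],e[0]))-90 for e in(e1,e2)])
    for nm,p,z in(('hub top',(148,262),.096),('hub base',(155,265),.07),('handle',(70,205),.150),('handle base',(90,218),.098),('red',(705,308),.134),('pivot',(588,300),.084),('tablectr',(384,218),.083),('line out',(351,345),.083),('line in',(357,317),.083),('idx',(373,362),.075),('cap',(143,83),.07)):
        print(nm,ray(d,Z(*p),z).round(4))
    X=lambda u,v:(210-.4+u/5,130-.4+v/5)
    for nm,p,z in(('handle',(213,50),.150),('red',(200,388),.134),('hubtop',(182,135),.096)): print('side',nm,ray(s,X(*p),z).round(4))
    for nm,im,f in(('top',d,0),('side',s,1)):
        hsv=cv2.cvtColor(im['img'],cv2.COLOR_RGB2HSV)
        # red pixels
        m=((hsv[...,0]<8)|(hsv[...,0]>172))&(hsv[...,1]>60)&(hsv[...,2]>90)
        ys,xs=np.nonzero(m[135:245,130:310]); 
        n,l,st,c=cv2.connectedComponentsWithStats(m.astype(np.uint8))
        print(nm,[(st[i].tolist(),c[i].round(1).tolist()) for i in range(1,n) if 130<c[i][0]<310 and 135<c[i][1]<245])
E
python3 loc.py
```

```text
[[ 0.6549  0.2742]
 [ 0.6312 -0.136 ]
 [ 0.4185 -0.1232]
 [ 0.4415  0.2855]] [0.53653252 0.0751264 ]
yaw [np.float64(-3.313698259232865), np.float64(-3.225784261984444)]
hub top [0.5142 0.2216 0.096 ]
hub base [0.5139 0.2216 0.07  ]
handle [0.545  0.2606 0.15  ]
handle base [0.5414 0.2588 0.098 ]
red [ 0.4887 -0.1275  0.134 ]
pivot [ 0.4948 -0.0574  0.084 ]
tablectr [0.5454 0.0737 0.083 ]
line out [0.464  0.0931 0.083 ]
line in [0.4818 0.0896 0.083 ]
idx [0.4535 0.0794 0.075 ]
cap [0.6322 0.2329 0.07  ]
side handle [0.5397 0.2506 0.15  ]
side red [ 0.4871 -0.1302  0.134 ]
side hubtop [0.514  0.2221 0.096 ]
top [([282, 200, 8, 7, 40], [285.8, 203.1]), ([208, 209, 1, 1, 1], [208.0, 209.0])]
side [([246, 206, 7, 17, 95], [249.1, 213.4])]
```

carry_out --targets '[[[0,30,-20,0,0,0,0],[0,60,-40,0,0,0,0],[0,90,-60,0,0,0,0],[0,120,-81,0,0,0,0],[0,150,-101,-5,0,0,0],[0,180,-122,-10,0,0,0],[0,210,-142,-15,0,0,0],[0,240,-163,-20,0,0,0],[0,270,-183,-25,0,0,0],[0,300,-204,-30,0,0,0],[0,330,-224,-35,0,0,0],[0,360,-244,-40,0,0,0],[0,380,-260,-40,0,0,0],[0,392,-267,-40,0,0,0],[0,392,-267,-40,0,0,0]]]'

```text
time_s: 1.55
position: [0.5468, 0.2598, 0.2129]
tool_rot: [[0.96, 0.0, 0.281], [-0.281, -0.0, 0.96], [0.0, -1.0, -0.0]]
ft_force: [-0.7, 1.0, -0.3]
grip_width: 0.0853
```

```bash
python3 - <<'E'
from h import *
for n in('top','side'):
    d=get_image(n); im=cv2.cvtColor(d['img'],cv2.COLOR_RGB2BGR)
    c=im[120:250,110:310] if n=='top' else im[90:245,190:320]
    cv2.imwrite(f'pics/{n}1.png',cv2.resize(c,None,fx=3.8,fy=3.8,interpolation=cv2.INTER_CUBIC))
print(env.observe()['position'],env.observe()['ft_force'])
E
```

```text
[0.54441989 0.26177958 0.2132912 ] [-0.03350867 -0.64141841  0.29395893]
```

View pics/side1.png

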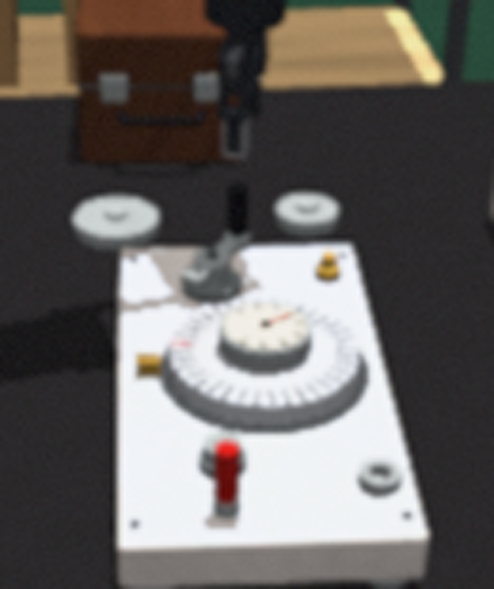

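View pics/top1.png

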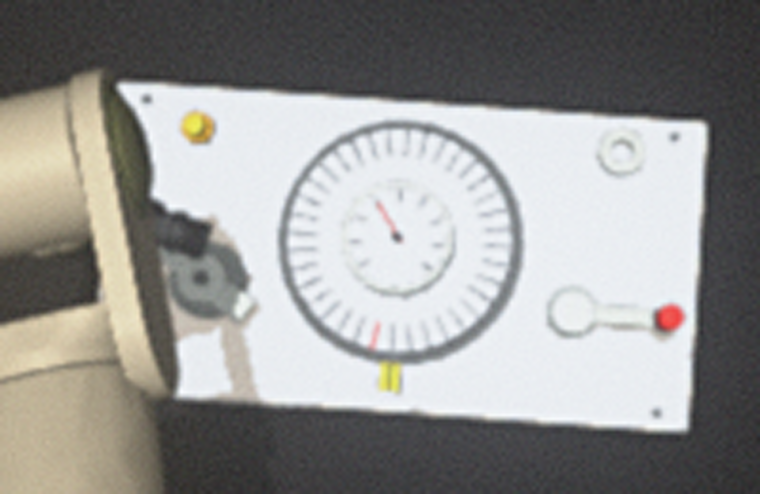

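The gripper stands over the handle, with its column matching the handle's in the side view. I'll descend and close.

carry_out --targets '[[[0,0,0,-25,0,0,0],[0,0,0,-50,0,0,0],[0,0,0,-66,0,0,0],[0,0,0,-75,0,0,0],[0,0,0,-75,0,0,0],[0.5,0,0,-75,0,0,0],[0.9,0,0,-75,0,0,0],[1,0,0,-75,0,0,0],[1,0,0,-75,0,0,0],[1,0,0,-75,0,0,0]]]' --squeeze 25

```text
time_s: 2.48
position: [0.5451, 0.2613, 0.139]
tool_rot: [[0.961, 0.001, 0.278], [-0.278, 0.0, 0.961], [0.001, -1.0, 0.001]]
ft_force: [-1.1, -1.0, -0.5]
grip_width: 0.0256
```

```bash
python3 - <<'E'
import numpy as np
t=np.radians(52-9*np.arange(0,21)); x=50*(np.cos(t)-np.cos(t[0]));y=50*(np.sin(t)-np.sin(t[0]))
print([[1,round(a,1),round(b,1),0,0,0,0] for a,b in zip(x,y)])
E
```

```text
[[1, np.float64(0.0), np.float64(0.0), 0, 0, 0, 0], [1, np.float64(5.8), np.float64(-5.3), 0, 0, 0, 0], [1, np.float64(10.7), np.float64(-11.4), 0, 0, 0, 0], [1, np.float64(14.5), np.float64(-18.3), 0, 0, 0, 0], [1, np.float64(17.3), np.float64(-25.6), 0, 0, 0, 0], [1, np.float64(18.8), np.float64(-33.3), 0, 0, 0, 0], [1, np.float64(19.2), np.float64(-41.1), 0, 0, 0, 0], [1, np.float64(18.3), np.float64(-48.9), 0, 0, 0, 0], [1, np.float64(16.2), np.float64(-56.5), 0, 0, 0, 0], [1, np.float64(12.9), np.float64(-63.6), 0, 0, 0, 0], [1, np.float64(8.6), np.float64(-70.2), 0, 0, 0, 0], [1, np.float64(3.3), np.float64(-76.0), 0, 0, 0, 0], [1, np.float64(-2.8), np.float64(-80.9), 0, 0, 0, 0], [1, np.float64(-9.7), np.float64(-84.7), 0, 0, 0, 0], [1, np.float64(-17.0), np.float64(-87.5), 0, 0, 0, 0], [1, np.float64(-24.7), np.float64(-89.0), 0, 0, 0, 0], [1, np.float64(-32.5), np.float64(-89.4), 0, 0, 0, 0], [1, np.float64(-40.3), np.float64(-88.5), 0, 0, 0, 0], [1, np.float64(-47.9), np.float64(-86.4), 0, 0, 0, 0], [1, np.float64(-55.0), np.float64(-83.1), 0, 0, 0, 0], [1, np.float64(-61.6), np.float64(-78.8), 0, 0, 0, 0]]
```

carry_out --targets '[[[1,0,0,0,0,0,0],[1,0,0,0,0,0,0],[1,0,0,0,0,0,0]]]'

```text
time_s: 2.73
position: [0.545, 0.2608, 0.1388]
tool_rot: [[0.961, 0.0, 0.278], [-0.278, -0.001, 0.961], [0.001, -1.0, -0.001]]
ft_force: [-1.9, -4.9, 5.6]
grip_width: 0.0198
```

Gripped, opening 19.8 mm. I'll go a first quarter turn and check the forces.

carry_out --targets '[[[1,5.8,-5.3,0,0,0,0],[1,10.7,-11.4,0,0,0,0],[1,14.5,-18.3,0,0,0,0],[1,17.3,-25.6,0,0,0,0],[1,18.8,-33.3,0,0,0,0],[1,19.2,-41.1,0,0,0,0],[1,18.3,-48.9,0,0,0,0],[1,16.2,-56.5,0,0,0,0],[1,12.9,-63.6,0,0,0,0],[1,8.6,-70.2,0,0,0,0]]]'

```text
time_s: 3.57
position: [0.5559, 0.1904, 0.1394]
tool_rot: [[0.96, 0.007, 0.279], [-0.279, 0.0, 0.96], [0.007, -1.0, 0.002]]
ft_force: [7.2, -1.8, 2.9]
grip_width: 0.0192
```

Tangential drag is about 3 N and the radial force about 7 N, both mild. I'll carry on with a further half turn from -38°.

```bash
cat > gen.py <<'E'
import numpy as np,sys
a0,st,n=map(float,sys.argv[1:4]); ox,oy=(float(v) for v in sys.argv[4:6]) if len(sys.argv)>4 else (0,0)
t=np.radians(a0-st*np.arange(0,int(n)+1)); x=50*(np.cos(t)-np.cos(t[0]));y=50*(np.sin(t)-np.sin(t[0]))
f=np.clip(np.arange(int(n)+1)/4,0,1)
print(', '.join('[1, %.1f, %.1f, 0, 0, 0, 0]'%(a,b) for a,b in zip((x+f*ox)[1:],(y+f*oy)[1:])))
E
python3 gen.py -38 9 10; python3 gen.py 232 9 20;python3 gen.py 52 9 20
```

```text
[1, -5.3, -5.8, 0, 0, 0, 0], [1, -11.4, -10.7, 0, 0, 0, 0], [1, -18.3, -14.5, 0, 0, 0, 0], [1, -25.6, -17.3, 0, 0, 0, 0], [1, -33.3, -18.8, 0, 0, 0, 0], [1, -41.1, -19.2, 0, 0, 0, 0], [1, -48.9, -18.3, 0, 0, 0, 0], [1, -56.5, -16.2, 0, 0, 0, 0], [1, -63.6, -12.9, 0, 0, 0, 0], [1, -70.2, -8.6, 0, 0, 0, 0]
[1, -5.8, 5.3, 0, 0, 0, 0], [1, -10.7, 11.4, 0, 0, 0, 0], [1, -14.5, 18.3, 0, 0, 0, 0], [1, -17.3, 25.6, 0, 0, 0, 0], [1, -18.8, 33.3, 0, 0, 0, 0], [1, -19.2, 41.1, 0, 0, 0, 0], [1, -18.3, 48.9, 0, 0, 0, 0], [1, -16.2, 56.5, 0, 0, 0, 0], [1, -12.9, 63.6, 0, 0, 0, 0], [1, -8.6, 70.2, 0, 0, 0, 0], [1, -3.3, 76.0, 0, 0, 0, 0], [1, 2.8, 80.9, 0, 0, 0, 0], [1, 9.7, 84.7, 0, 0, 0, 0], [1, 17.0, 87.5, 0, 0, 0, 0], [1, 24.7, 89.0, 0, 0, 0, 0], [1, 32.5, 89.4, 0, 0, 0, 0], [1, 40.3, 88.5, 0, 0, 0, 0], [1, 47.9, 86.4, 0, 0, 0, 0], [1, 55.0, 83.1, 0, 0, 0, 0], [1, 61.6, 78.8, 0, 0, 0, 0]
[1, 5.8, -5.3, 0, 0, 0, 0], [1, 10.7, -11.4, 0, 0, 0, 0], [1, 14.5, -18.3, 0, 0, 0, 0], [1, 17.3, -25.6, 0, 0, 0, 0], [1, 18.8, -33.3, 0, 0, 0, 0], [1, 19.2, -41.1, 0, 0, 0, 0], [1, 18.3, -48.9, 0, 0, 0, 0], [1, 16.2, -56.5, 0, 0, 0, 0], [1, 12.9, -63.6, 0, 0, 0, 0], [1, 8.6, -70.2, 0, 0, 0, 0], [1, 3.3, -76.0, 0, 0, 0, 0], [1, -2.8, -80.9, 0, 0, 0, 0], [1, -9.7, -84.7, 0, 0, 0, 0], [1, -17.0, -87.5, 0, 0, 0, 0], [1, -24.7, -89.0, 0, 0, 0, 0], [1, -32.5, -89.4, 0, 0, 0, 0], [1, -40.3, -88.5, 0, 0, 0, 0], [1, -47.9, -86.4, 0, 0, 0, 0], [1, -55.0, -83.1, 0, 0, 0, 0], [1, -61.6, -78.8, 0, 0, 0, 0]
```

carry_out --targets '[[[1,-5.3,-5.8,0,0,0,0],[1,-11.4,-10.7,0,0,0,0],[1,-18.3,-14.5,0,0,0,0],[1,-25.6,-17.3,0,0,0,0],[1,-33.3,-18.8,0,0,0,0],[1,-41.1,-19.2,0,0,0,0],[1,-48.9,-18.3,0,0,0,0],[1,-56.5,-16.2,0,0,0,0],[1,-63.6,-12.9,0,0,0,0],[1,-70.2,-8.6,0,0,0,0]]]'

```text
time_s: 4.4
position: [0.4837, 0.1814, 0.1391]
tool_rot: [[0.96, 0.002, 0.279], [-0.279, -0.002, 0.96], [0.002, -1.0, -0.001]]
ft_force: [1.1, -4.0, 7.0]
grip_width: 0.019
```

carry_out --targets '[[[1,-5.8,5.3,0,0,0,0],[1,-10.7,11.4,0,0,0,0],[1,-14.5,18.3,0,0,0,0],[1,-17.3,25.6,0,0,0,0],[1,-18.8,33.3,0,0,0,0],[1,-19.2,41.1,0,0,0,0],[1,-18.3,48.9,0,0,0,0],[1,-16.2,56.5,0,0,0,0],[1,-12.9,63.6,0,0,0,0],[1,-8.6,70.2,0,0,0,0],[1,-3.3,76.0,0,0,0,0],[1,2.8,80.9,0,0,0,0],[1,9.7,84.7,0,0,0,0],[1,17.0,87.5,0,0,0,0],[1,24.7,89.0,0,0,0,0],[1,32.5,89.4,0,0,0,0],[1,40.3,88.5,0,0,0,0],[1,47.9,86.4,0,0,0,0],[1,55.0,83.1,0,0,0,0],[1,61.6,78.8,0,0,0,0]]]'

```text
time_s: 6.07
position: [0.5443, 0.2614, 0.1386]
tool_rot: [[0.961, -0.002, 0.278], [-0.278, -0.0, 0.961], [-0.002, -1.0, -0.001]]
ft_force: [-5.4, -1.7, 9.5]
grip_width: 0.0193
```

carry_out --targets '[[[1,5.8,-5.3,0,0,0,0],[1,10.7,-11.4,0,0,0,0],[1,14.5,-18.3,0,0,0,0],[1,17.3,-25.6,0,0,0,0],[1,18.8,-33.3,0,0,0,0],[1,19.2,-41.1,0,0,0,0],[1,18.3,-48.9,0,0,0,0],[1,16.2,-56.5,0,0,0,0],[1,12.9,-63.6,0,0,0,0],[1,8.6,-70.2,0,0,0,0],[1,3.3,-76.0,0,0,0,0],[1,-2.8,-80.9,0,0,0,0],[1,-9.7,-84.7,0,0,0,0],[1,-17.0,-87.5,0,0,0,0],[1,-24.7,-89.0,0,0,0,0],[1,-32.5,-89.4,0,0,0,0],[1,-40.3,-88.5,0,0,0,0],[1,-47.9,-86.4,0,0,0,0],[1,-55.0,-83.1,0,0,0,0],[1,-61.6,-78.8,0,0,0,0]]]'

```text
time_s: 7.73
position: [0.4832, 0.1817, 0.139]
tool_rot: [[0.96, 0.001, 0.279], [-0.279, -0.002, 0.96], [0.001, -1.0, -0.002]]
ft_force: [-0.1, -4.7, 9.3]
grip_width: 0.0195
```

```bash
cat > look.py <<'E'
from h import *; import sys
d=get_image('top'); im=cv2.cvtColor(d['img'],cv2.COLOR_RGB2BGR)
cv2.imwrite(f'pics/l{sys.argv[1]}.png',cv2.resize(im[150:230,150:260],None,fx=7,fy=7,interpolation=cv2.INTER_CUBIC))
# polar: redness vs angle about table centre, in deg from front (toward +y)
C=np.array([.5454,.0737]); y=np.radians(-3.25)
a=np.arange(-4,16,.25); rd=[];br=[]
for v in a:
    t=y+np.pi-np.radians(v)
    P=[[C[0]+r*np.cos(t),C[1]+r*np.sin(t),.083] for r in np.linspace(.064,.080,9)]
    p=proj(d,P).astype(np.float32)
    c=cv2.remap(d['img'].astype(np.float32),p[:,0].reshape(1,-1),p[:,1].reshape(1,-1),1)[0].mean(0); rd.append(c[0]-(c[1]+c[2])/2)
    P=[[C[0]+r*np.cos(t),C[1]+r*np.sin(t),.075] for r in np.linspace(.090,.105,9)]
    p=proj(d,P).astype(np.float32)
    c=cv2.remap(d['img'].astype(np.float32),p[:,0].reshape(1,-1),p[:,1].reshape(1,-1),1)[0].mean(0); br.append((c[0]+c[1])/2-c[2])
for nm,x in(('line',rd),('idx',br)):
    x=np.array(x); w=np.clip(x-np.median(x)-.35*(x.max()-np.median(x)),0,None); print(nm,'deg',(a*w).sum()/w.sum(),'peak',x.max(),a[x.argmax()])
E
python3 look.py a
```

```text
line deg 6.91162796743873 peak 45.70215 7.0
idx deg 0.45935732503310395 peak 99.08833 2.5
```

View pics/la.png

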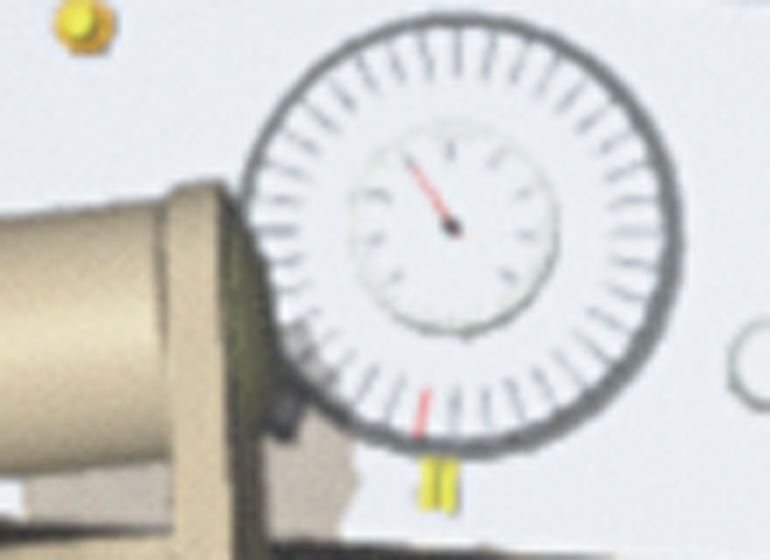

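The line stands at (418,435) and the index slit at (438,485), so about 2.3–2.7 turns remain. One more full turn is safe.

carry_out --targets '[[[1,-5.8,5.3,0,0,0,0],[1,-10.7,11.4,0,0,0,0],[1,-14.5,18.3,0,0,0,0],[1,-17.3,25.6,0,0,0,0],[1,-18.8,33.3,0,0,0,0],[1,-19.2,41.1,0,0,0,0],[1,-18.3,48.9,0,0,0,0],[1,-16.2,56.5,0,0,0,0],[1,-12.9,63.6,0,0,0,0],[1,-8.6,70.2,0,0,0,0],[1,-3.3,76.0,0,0,0,0],[1,2.8,80.9,0,0,0,0],[1,9.7,84.7,0,0,0,0],[1,17.0,87.5,0,0,0,0],[1,24.7,89.0,0,0,0,0],[1,32.5,89.4,0,0,0,0],[1,40.3,88.5,0,0,0,0],[1,47.9,86.4,0,0,0,0],[1,55.0,83.1,0,0,0,0],[1,61.6,78.8,0,0,0,0]]]'

```text
time_s: 9.45
position: [0.5443, 0.2614, 0.1387]
tool_rot: [[0.961, -0.002, 0.278], [-0.278, -0.0, 0.961], [-0.002, -1.0, -0.001]]
ft_force: [-5.5, -1.4, 9.0]
grip_width: 0.0192
```

```bash
python3 look.py b; python3 look.py b2; sed -n 1,1p /dev/null
```

```text
line deg 5.599152055305964 peak 41.684677 5.75
idx deg 0.4465931541580158 peak 96.59354 -1.0
line deg 5.558049602475677 peak 39.19803 5.5
idx deg 0.46435107230481426 peak 97.62341 -1.0
```

View pics/lb.png

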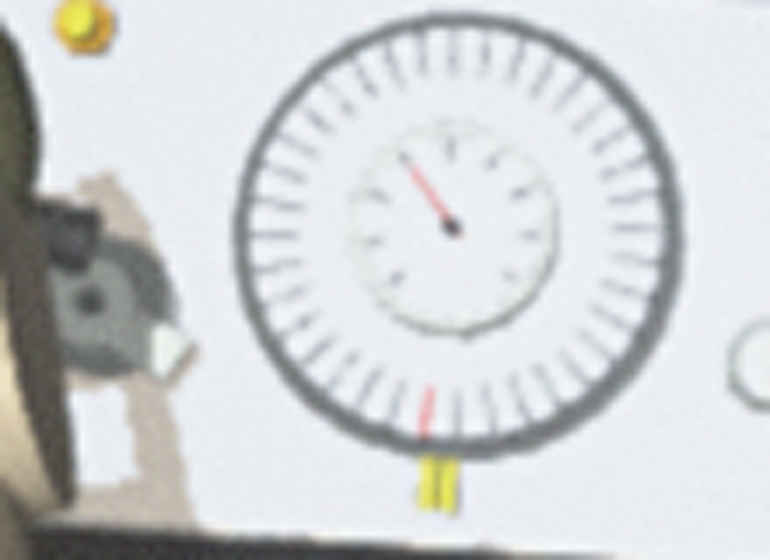

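carry_out --targets '[[[1,5.8,-5.3,0,0,0,0],[1,10.7,-11.4,0,0,0,0],[1,14.5,-18.3,0,0,0,0],[1,17.3,-25.6,0,0,0,0],[1,18.8,-33.3,0,0,0,0],[1,19.2,-41.1,0,0,0,0],[1,18.3,-48.9,0,0,0,0],[1,16.2,-56.5,0,0,0,0],[1,12.9,-63.6,0,0,0,0],[1,8.6,-70.2,0,0,0,0],[1,3.3,-76.0,0,0,0,0],[1,-2.8,-80.9,0,0,0,0],[1,-9.7,-84.7,0,0,0,0],[1,-17.0,-87.5,0,0,0,0],[1,-24.7,-89.0,0,0,0,0],[1,-32.5,-89.4,0,0,0,0],[1,-40.3,-88.5,0,0,0,0],[1,-47.9,-86.4,0,0,0,0],[1,-55.0,-83.1,0,0,0,0],[1,-61.6,-78.8,0,0,0,0]]]'

```text
time_s: 11.22
position: [0.4832, 0.1817, 0.139]
tool_rot: [[0.96, 0.001, 0.278], [-0.278, -0.002, 0.96], [0.001, -1.0, -0.002]]
ft_force: [-0.1, -4.9, 9.3]
grip_width: 0.0195
```

```bash
python3 look.py c; python3 look.py c2
```

```text
line deg 4.376513064407671 peak 44.480362 4.25
idx deg 0.4678292855871071 peak 99.61285 -1.0
line deg 4.360353484141844 peak 45.435867 4.25
idx deg 0.44448597958751523 peak 100.6531 -1.0
```

View pics/lc.png

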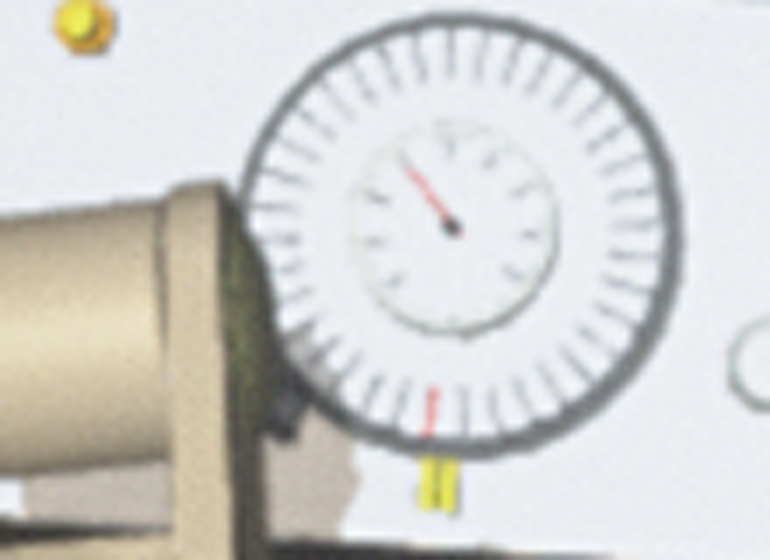

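carry_out --targets '[[[1,-5.8,5.3,0,0,0,0],[1,-10.7,11.4,0,0,0,0],[1,-14.5,18.3,0,0,0,0],[1,-17.3,25.6,0,0,0,0],[1,-18.8,33.3,0,0,0,0],[1,-19.2,41.1,0,0,0,0],[1,-18.3,48.9,0,0,0,0],[1,-16.2,56.5,0,0,0,0],[1,-12.9,63.6,0,0,0,0],[1,-8.6,70.2,0,0,0,0],[1,-3.3,76.0,0,0,0,0],[1,2.8,80.9,0,0,0,0],[1,9.7,84.7,0,0,0,0],[1,17.0,87.5,0,0,0,0],[1,24.7,89.0,0,0,0,0],[1,32.5,89.4,0,0,0,0],[1,40.3,88.5,0,0,0,0],[1,47.9,86.4,0,0,0,0],[1,55.0,83.1,0,0,0,0],[1,61.6,78.8,0,0,0,0]]]'

```text
time_s: 12.98
position: [0.5443, 0.2614, 0.1386]
tool_rot: [[0.961, -0.003, 0.278], [-0.278, -0.0, 0.961], [-0.002, -1.0, -0.001]]
ft_force: [-5.4, -1.3, 10.1]
grip_width: 0.0191
```

```bash
python3 look.py d; python3 - <<'E'
from h import *
s=get_image('side'); im=cv2.cvtColor(s['img'],cv2.COLOR_RGB2BGR)
cv2.imwrite('pics/sd.png',cv2.resize(im[160:205,215:295],None,fx=9,fy=9,interpolation=cv2.INTER_CUBIC))
d=get_image('top');im=cv2.cvtColor(d['img'],cv2.COLOR_RGB2BGR)
cv2.imwrite('pics/td.png',cv2.resize(im[195:230,190:235],None,fx=16,fy=16,interpolation=cv2.INTER_CUBIC))
E
```

```text
line deg 3.141674195811059 peak 47.042114 3.0
idx deg 0.4341722616257713 peak 97.78303 -1.0
```

View pics/td.png

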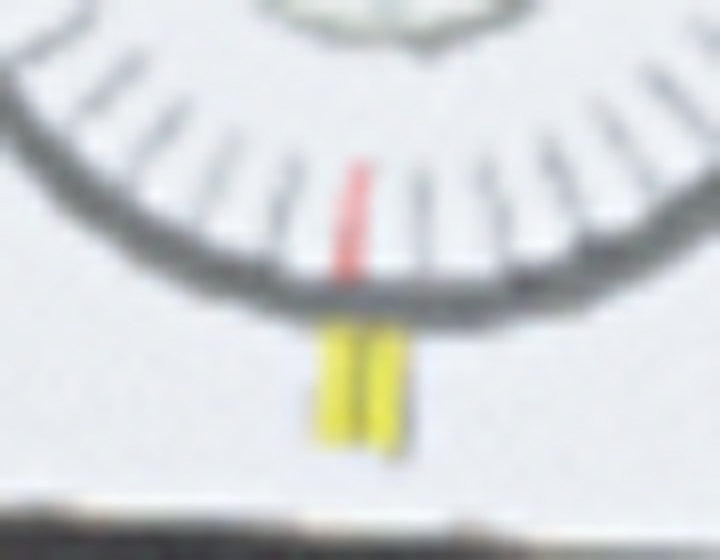

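View pics/sd.png

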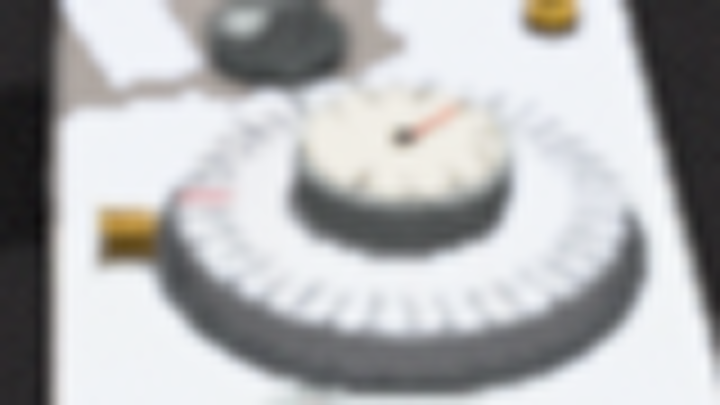

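The line's outer end at (348,280) is left of the extended slit at (367,280). About 0.75–1.0 turn remains, so I'll do another quarter turn and look again.

carry_out --targets '[[[1,5.8,-5.3,0,0,0,0],[1,10.7,-11.4,0,0,0,0],[1,14.5,-18.3,0,0,0,0],[1,17.3,-25.6,0,0,0,0],[1,18.8,-33.3,0,0,0,0],[1,19.2,-41.1,0,0,0,0],[1,18.3,-48.9,0,0,0,0],[1,16.2,-56.5,0,0,0,0],[1,12.9,-63.6,0,0,0,0],[1,8.6,-70.2,0,0,0,0]]]'

```text
time_s: 13.97
position: [0.5561, 0.1909, 0.1394]
tool_rot: [[0.96, 0.007, 0.278], [-0.278, 0.0, 0.96], [0.007, -1.0, 0.002]]
ft_force: [9.2, -2.5, 4.5]
grip_width: 0.0196
```

```bash
python3 look.py e;python3 look.py e2; python3 - <<'E'
from h import *
ims=[cv2.cvtColor(get_image('top')['img'],cv2.COLOR_RGB2BGR).astype(float) for _ in range(3)]; im=np.mean(ims,0).astype(np.uint8)
cv2.imwrite('pics/te.png',cv2.resize(im[195:230,190:235],None,fx=16,fy=16,interpolation=cv2.INTER_CUBIC))
E
for a in -38 -46 -54 -62 -70; do python3 gen.py $a 4 2; done
```

```text
line deg 2.5248721239730694 peak 44.259888 2.5
idx deg 0.45985326124568404 peak 100.44923 -1.0
line deg 2.489215372128991 peak 43.700256 2.5
idx deg 0.4564881628769982 peak 99.45205 -1.0
[1, -2.2, -2.7, 0, 0, 0, 0], [1, -4.7, -5.2, 0, 0, 0, 0]
[1, -2.6, -2.3, 0, 0, 0, 0], [1, -5.3, -4.5, 0, 0, 0, 0]
[1, -2.9, -2.0, 0, 0, 0, 0], [1, -5.9, -3.7, 0, 0, 0, 0]
[1, -3.1, -1.5, 0, 0, 0, 0], [1, -6.4, -2.8, 0, 0, 0, 0]
[1, -3.3, -1.1, 0, 0, 0, 0], [1, -6.7, -1.9, 0, 0, 0, 0]
```

View pics/te.png

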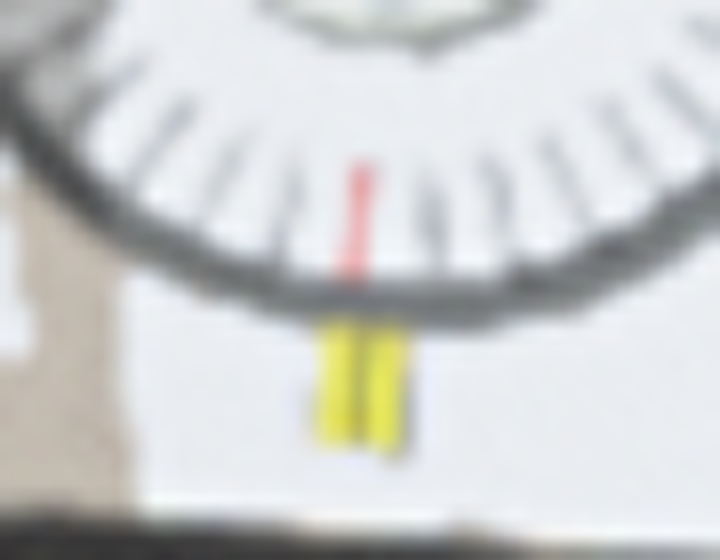

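```bash
python3 gen.py -38 9 5;  for a in -83 -91 -99 -107 -115 -123 -131 -139; do python3 gen.py $a 4 2; done
```

```text
[1, -5.3, -5.8, 0, 0, 0, 0], [1, -11.4, -10.7, 0, 0, 0, 0], [1, -18.3, -14.5, 0, 0, 0, 0], [1, -25.6, -17.3, 0, 0, 0, 0], [1, -33.3, -18.8, 0, 0, 0, 0]
[1, -3.5, -0.3, 0, 0, 0, 0], [1, -7.0, -0.4, 0, 0, 0, 0]
[1, -3.5, 0.2, 0, 0, 0, 0], [1, -6.9, 0.6, 0, 0, 0, 0]
[1, -3.4, 0.7, 0, 0, 0, 0], [1, -6.8, 1.6, 0, 0, 0, 0]
[1, -3.3, 1.1, 0, 0, 0, 0], [1, -6.5, 2.5, 0, 0, 0, 0]
[1, -3.1, 1.6, 0, 0, 0, 0], [1, -6.1, 3.4, 0, 0, 0, 0]
[1, -2.9, 2.0, 0, 0, 0, 0], [1, -5.6, 4.2, 0, 0, 0, 0]
[1, -2.6, 2.4, 0, 0, 0, 0], [1, -4.9, 4.9, 0, 0, 0, 0]
[1, -2.2, 2.7, 0, 0, 0, 0], [1, -4.2, 5.6, 0, 0, 0, 0]
```

carry_out --targets '[[[1,-5.3,-5.8,0,0,0,0],[1,-11.4,-10.7,0,0,0,0],[1,-18.3,-14.5,0,0,0,0],[1,-25.6,-17.3,0,0,0,0],[1,-33.3,-18.8,0,0,0,0],[1,-33.3,-18.8,0,0,0,0]]]'

```text
time_s: 14.72
position: [0.5208, 0.1705, 0.1393]
tool_rot: [[0.96, 0.003, 0.278], [-0.278, -0.004, 0.96], [0.004, -1.0, -0.003]]
ft_force: [2.9, -11.9, 8.6]
grip_width: 0.0192
```

```bash
python3 - <<'E'
import numpy as np
from scipy.optimize import least_squares as L
P=np.array([(.5561,.1909),(.5208,.1705),(.4832,.1817),(.5443,.2614),(.4835,.1815),(.5559,.1904)])
r=L(lambda c:np.hypot(*(P-c[:2]).T)-.05,[.514,.221]);print(r.x,r.fun)
C=r.x
for p,F in(((.5561,.1909),(9.2,-2.5)),((.5208,.1705),(2.9,-11.9)),((.4832,.1817),(-.1,-4.8)),((.5443,.2614),(-5.4,-1.4))):
    u=(np.array(p)-C);a=np.arctan2(u[1],u[0]);print(np.degrees(a),'tang',-np.dot(F,(np.sin(a),-np.cos(a))),'rad',np.dot(F,(np.cos(a),np.sin(a))))
E
```

```text
[0.51554074 0.22011537] [-1.40863675e-05 -1.06664620e-04  2.16174575e-04  3.14169210e-04
  1.77244782e-04  1.18591650e-04]
-35.76570451202302 tang 3.3486087219628846 rad 8.926187295099407
-83.94920621740287 tang 1.6294636264605038 rad 12.139392418487928
-130.09301155935486 tang 3.0148455712825144 rad 3.7364028398070523
55.138567775479146 tang 3.6306676951026855 rad -4.235357374264627
```

carry_out --targets '[[[1,-3.5,-0.3,0,0,0,0],[1,-7.0,-0.4,0,0,0,0],[1,-7.0,-0.4,0,0,0,0]]]'

```text
time_s: 14.97
position: [0.514, 0.1703, 0.1393]
tool_rot: [[0.961, 0.003, 0.278], [-0.278, -0.004, 0.961], [0.003, -1.0, -0.003]]
ft_force: [2.4, -13.4, 8.8]
grip_width: 0.019
```

carry_out --targets '[[[1,-2.7,-0.4,0,0,0,0],[1,-5.3,-0.6,0,0,0,0],[1,-5.3,-0.6,0,0,0,0]]]'

```text
time_s: 15.22
position: [0.5085, 0.1704, 0.1391]
tool_rot: [[0.961, 0.002, 0.278], [-0.278, -0.002, 0.961], [0.003, -1.0, -0.001]]
ft_force: [1.2, -8.6, 8.1]
grip_width: 0.0189
```

carry_out --targets '[[[1,-3.4,0.7,0,0,0,0],[1,-6.8,1.6,0,0,0,0],[1,-6.8,1.6,0,0,0,0]]]'

```text
time_s: 15.47
position: [0.5013, 0.1721, 0.1391]
tool_rot: [[0.961, 0.001, 0.278], [-0.278, -0.002, 0.961], [0.002, -1.0, -0.002]]
ft_force: [0.5, -9.1, 10.7]
grip_width: 0.0192
```

carry_out --targets '[[[1,-3.3,1.1,0,0,0,0],[1,-6.5,2.5,0,0,0,0],[1,-6.5,2.5,0,0,0,0]]]'

```text
time_s: 15.72
position: [0.4945, 0.1747, 0.1391]
tool_rot: [[0.961, 0.0, 0.278], [-0.278, -0.002, 0.961], [0.001, -1.0, -0.002]]
ft_force: [-1.1, -8.9, 11.7]
grip_width: 0.0193
```

carry_out --targets '[[[1,-3.1,1.6,0,0,0,0],[1,-6.1,3.4,0,0,0,0],[1,-6.1,3.4,0,0,0,0]]]'

```text
time_s: 15.97
position: [0.4881, 0.1782, 0.139]
tool_rot: [[0.961, -0.0, 0.278], [-0.278, -0.002, 0.961], [0.0, -1.0, -0.002]]
ft_force: [-1.9, -8.7, 11.8]
grip_width: 0.0193
```

carry_out --targets '[[[1,-2.9,2.0,0,0,0,0],[1,-5.6,4.2,0,0,0,0],[1,-5.6,4.2,0,0,0,0]]]'

```text
time_s: 16.22
position: [0.4824, 0.1827, 0.139]
tool_rot: [[0.961, -0.001, 0.278], [-0.278, -0.002, 0.961], [-0.0, -1.0, -0.002]]
ft_force: [-3.4, -7.9, 11.8]
grip_width: 0.0193
```

carry_out --targets '[[[1,-2.6,2.4,0,0,0,0],[1,-4.9,4.9,0,0,0,0],[1,-4.9,4.9,0,0,0,0]]]'

```text
time_s: 16.47
position: [0.4774, 0.1878, 0.139]
tool_rot: [[0.961, -0.001, 0.278], [-0.278, -0.001, 0.961], [-0.0, -1.0, -0.002]]
ft_force: [-3.5, -6.9, 12.5]
grip_width: 0.0191
```

```bash
python3 look.py f;python3 look.py f2; for a in -147 -155 -163 -171 -179 -187 -195 -203 -211 -219 -227 -235 -243; do echo $a; python3 gen.py $a 4 2; done
```

```text
line deg 1.729962615104532 peak 48.081757 2.0
idx deg 0.4765128474806654 peak 98.62158 -1.0
line deg 1.76899968716108 peak 48.166656 2.0
idx deg 0.4796950856294631 peak 100.405174 -1.0
-147
[1, -1.8, 3.0, 0, 0, 0, 0], [1, -3.4, 6.1, 0, 0, 0, 0]
-155
[1, -1.4, 3.2, 0, 0, 0, 0], [1, -2.5, 6.5, 0, 0, 0, 0]
-163
[1, -0.9, 3.4, 0, 0, 0, 0], [1, -1.6, 6.8, 0, 0, 0, 0]
-171
[1, -0.4, 3.5, 0, 0, 0, 0], [1, -0.6, 6.9, 0, 0, 0, 0]
-179
[1, 0.1, 3.5, 0, 0, 0, 0], [1, 0.4, 7.0, 0, 0, 0, 0]
-187
[1, 0.5, 3.4, 0, 0, 0, 0], [1, 1.3, 6.8, 0, 0, 0, 0]
-195
[1, 1.0, 3.3, 0, 0, 0, 0], [1, 2.3, 6.6, 0, 0, 0, 0]
-203
[1, 1.5, 3.2, 0, 0, 0, 0], [1, 3.2, 6.2, 0, 0, 0, 0]
-211
[1, 1.9, 2.9, 0, 0, 0, 0], [1, 4.0, 5.7, 0, 0, 0, 0]
-219
[1, 2.3, 2.6, 0, 0, 0, 0], [1, 4.8, 5.1, 0, 0, 0, 0]
-227
[1, 2.6, 2.3, 0, 0, 0, 0], [1, 5.4, 4.4, 0, 0, 0, 0]
-235
[1, 2.9, 1.9, 0, 0, 0, 0], [1, 6.0, 3.6, 0, 0, 0, 0]
-243
[1, 3.2, 1.5, 0, 0, 0, 0], [1, 6.4, 2.7, 0, 0, 0, 0]
```

carry_out --targets '[[[1,-2.2,2.7,0,0,0,0],[1,-4.2,5.6,0,0,0,0],[1,-4.2,5.6,0,0,0,0]]]'

```text
time_s: 16.82
position: [0.4732, 0.1935, 0.1389]
tool_rot: [[0.961, -0.001, 0.278], [-0.278, -0.001, 0.961], [-0.001, -1.0, -0.001]]
ft_force: [-3.4, -6.7, 12.8]
grip_width: 0.0192
```

carry_out --targets '[[[1,-1.8,3.0,0,0,0,0],[1,-3.4,6.1,0,0,0,0],[1,-3.4,6.1,0,0,0,0]]]'

```text
time_s: 17.07
position: [0.4698, 0.1998, 0.1389]
tool_rot: [[0.961, -0.001, 0.278], [-0.278, -0.001, 0.961], [-0.001, -1.0, -0.001]]
ft_force: [-4.4, -4.1, 12.2]
grip_width: 0.019
```

carry_out --targets '[[[1,-1.4,3.2,0,0,0,0],[1,-2.5,6.5,0,0,0,0],[1,-2.5,6.5,0,0,0,0]]]'

```text
time_s: 17.32
position: [0.4674, 0.2064, 0.1389]
tool_rot: [[0.961, -0.001, 0.278], [-0.278, -0.001, 0.961], [-0.0, -1.0, -0.001]]
ft_force: [-2.8, -3.1, 11.3]
grip_width: 0.0193
```

carry_out --targets '[[[1,-0.9,3.4,0,0,0,0],[1,-1.6,6.8,0,0,0,0],[1,-1.6,6.8,0,0,0,0]]]'

```text
time_s: 17.57
position: [0.466, 0.2134, 0.1389]
tool_rot: [[0.961, -0.0, 0.278], [-0.278, -0.0, 0.961], [-0.0, -1.0, -0.0]]
ft_force: [-2.3, -3.2, 10.5]
grip_width: 0.0192
```

carry_out --targets '[[[1,-0.4,3.5,0,0,0,0],[1,-0.6,6.9,0,0,0,0],[1,-0.6,6.9,0,0,0,0]]]'

```text
time_s: 17.82
position: [0.4656, 0.2203, 0.1388]
tool_rot: [[0.961, 0.0, 0.278], [-0.278, -0.0, 0.961], [0.0, -1.0, -0.0]]
ft_force: [-1.6, -2.4, 9.4]
grip_width: 0.0189
```

carry_out --targets '[[[1,0.1,3.5,0,0,0,0],[1,0.4,7.0,0,0,0,0],[1,0.4,7.0,0,0,0,0]]]'

```text
time_s: 18.07
position: [0.4661, 0.2273, 0.1388]
tool_rot: [[0.961, 0.0, 0.278], [-0.278, -0.0, 0.961], [0.0, -1.0, -0.0]]
ft_force: [-1.1, -3.3, 10.4]
grip_width: 0.0191
```

carry_out --targets '[[[1,0.5,3.4,0,0,0,0],[1,1.3,6.8,0,0,0,0],[1,1.3,6.8,0,0,0,0]]]'

```text
time_s: 18.32
position: [0.4675, 0.2341, 0.1388]
tool_rot: [[0.961, 0.0, 0.278], [-0.278, -0.0, 0.961], [0.0, -1.0, -0.0]]
ft_force: [-0.4, -2.2, 9.1]
grip_width: 0.0196
```

carry_out --targets '[[[1,1.0,3.3,0,0,0,0],[1,2.3,6.6,0,0,0,0],[1,2.3,6.6,0,0,0,0]]]'

```text
time_s: 18.57
position: [0.47, 0.2406, 0.1388]
tool_rot: [[0.961, 0.001, 0.278], [-0.278, -0.0, 0.961], [0.001, -1.0, -0.0]]
ft_force: [-0.6, -3.7, 9.6]
grip_width: 0.019
```

carry_out --targets '[[[1,1.5,3.2,0,0,0,0],[1,3.2,6.2,0,0,0,0],[1,3.2,6.2,0,0,0,0]]]'

```text
time_s: 18.82
position: [0.4733, 0.2467, 0.1388]
tool_rot: [[0.961, 0.001, 0.278], [-0.278, -0.0, 0.961], [0.001, -1.0, -0.0]]
ft_force: [-0.4, -2.7, 9.1]
grip_width: 0.019
```

```bash
python3 look.py g;python3 look.py g2
```

```text
line deg 1.2882957250500537 peak 41.932236 1.75
idx deg 0.46233536865870173 peak 98.30285 -1.0
line deg 1.3079811924652822 peak 42.60347 1.75
idx deg 0.4299587335618388 peak 97.86746 -1.0
```

carry_out --targets '[[[1,1.9,2.9,0,0,0,0],[1,4.0,5.7,0,0,0,0],[1,4.0,5.7,0,0,0,0]]]'

```text
time_s: 19.17
position: [0.4773, 0.2523, 0.1387]
tool_rot: [[0.961, 0.001, 0.278], [-0.278, -0.001, 0.961], [0.001, -1.0, -0.0]]
ft_force: [0.5, -4.0, 8.7]
grip_width: 0.0191
```

carry_out --targets '[[[1,2.3,2.6,0,0,0,0],[1,4.8,5.1,0,0,0,0],[1,4.8,5.1,0,0,0,0]]]'

```text
time_s: 19.42
position: [0.4822, 0.2573, 0.1387]
tool_rot: [[0.961, 0.001, 0.278], [-0.278, -0.001, 0.961], [0.001, -1.0, -0.001]]
ft_force: [0.5, -5.1, 8.7]
grip_width: 0.0193
```

carry_out --targets '[[[1,2.6,2.3,0,0,0,0],[1,5.4,4.4,0,0,0,0],[1,5.4,4.4,0,0,0,0]]]'

```text
time_s: 19.67
position: [0.4876, 0.2615, 0.1387]
tool_rot: [[0.961, 0.0, 0.278], [-0.278, -0.001, 0.961], [0.001, -1.0, -0.001]]
ft_force: [-0.3, -5.1, 8.8]
grip_width: 0.0189
```

carry_out --targets '[[[1,2.9,1.9,0,0,0,0],[1,6.0,3.6,0,0,0,0],[1,6.0,3.6,0,0,0,0]]]'

```text
time_s: 19.92
position: [0.4935, 0.265, 0.1387]
tool_rot: [[0.961, 0.0, 0.278], [-0.278, -0.001, 0.961], [0.0, -1.0, -0.001]]
ft_force: [-0.4, -4.8, 9.3]
grip_width: 0.0195
```

carry_out --targets '[[[1,3.2,1.5,0,0,0,0],[1,6.4,2.7,0,0,0,0],[1,6.4,2.7,0,0,0,0]]]'

```text
time_s: 20.17
position: [0.4998, 0.2676, 0.1387]
tool_rot: [[0.961, -0.0, 0.278], [-0.278, -0.001, 0.961], [0.0, -1.0, -0.001]]
ft_force: [-0.5, -6.0, 9.9]
grip_width: 0.0196
```

```bash
for a in -251 -259 -267 -275 -283 -291 -299 -307 -315 -323 -331; do echo $a; python3 gen.py $a 4 2; done; python3 look.py h
```

```text
-251
[1, 3.3, 1.0, 0, 0, 0, 0], [1, 6.7, 1.8, 0, 0, 0, 0]
-259
[1, 3.4, 0.5, 0, 0, 0, 0], [1, 6.9, 0.9, 0, 0, 0, 0]
-267
[1, 3.5, 0.1, 0, 0, 0, 0], [1, 7.0, -0.1, 0, 0, 0, 0]
-275
[1, 3.5, -0.4, 0, 0, 0, 0], [1, 6.9, -1.1, 0, 0, 0, 0]
-283
[1, 3.4, -0.9, 0, 0, 0, 0], [1, 6.7, -2.0, 0, 0, 0, 0]
-291
[1, 3.2, -1.4, 0, 0, 0, 0], [1, 6.3, -2.9, 0, 0, 0, 0]
-299
[1, 3.0, -1.8, 0, 0, 0, 0], [1, 5.9, -3.8, 0, 0, 0, 0]
-307
[1, 2.7, -2.2, 0, 0, 0, 0], [1, 5.3, -4.6, 0, 0, 0, 0]
-315
[1, 2.4, -2.6, 0, 0, 0, 0], [1, 4.6, -5.3, 0, 0, 0, 0]
-323
[1, 2.0, -2.9, 0, 0, 0, 0], [1, 3.8, -5.9, 0, 0, 0, 0]
-331
[1, 1.6, -3.1, 0, 0, 0, 0], [1, 2.9, -6.3, 0, 0, 0, 0]
line deg 0.954603245350045 peak 41.50183 0.5
idx deg 0.42662478911471696 peak 97.27327 -1.0
```

carry_out --targets '[[[1,3.3,1.0,0,0,0,0],[1,6.7,1.8,0,0,0,0],[1,6.7,1.8,0,0,0,0]]]'

```text
time_s: 20.47
position: [0.5063, 0.2693, 0.1386]
tool_rot: [[0.961, -0.001, 0.278], [-0.278, -0.002, 0.961], [-0.0, -1.0, -0.002]]
ft_force: [-2.2, -5.9, 10.0]
grip_width: 0.0194
```

carry_out --targets '[[[1,3.4,0.5,0,0,0,0],[1,6.9,0.9,0,0,0,0],[1,6.9,0.9,0,0,0,0]]]'

```text
time_s: 20.72
position: [0.5131, 0.2701, 0.1386]
tool_rot: [[0.961, -0.001, 0.278], [-0.278, -0.002, 0.961], [-0.001, -1.0, -0.002]]
ft_force: [-2.4, -4.3, 9.8]
grip_width: 0.0194
```

carry_out --targets '[[[1,3.5,0.1,0,0,0,0],[1,7.0,-0.1,0,0,0,0],[1,7.0,-0.1,0,0,0,0]]]'

```text
time_s: 20.97
position: [0.52, 0.27, 0.1386]
tool_rot: [[0.961, -0.001, 0.278], [-0.278, -0.002, 0.961], [-0.001, -1.0, -0.002]]
ft_force: [-3.1, -5.1, 9.5]
grip_width: 0.0191
```

carry_out --targets '[[[1,3.5,-0.4,0,0,0,0],[1,6.9,-1.1,0,0,0,0],[1,6.9,-1.1,0,0,0,0]]]'

```text
time_s: 21.22
position: [0.5267, 0.269, 0.1386]
tool_rot: [[0.961, -0.002, 0.278], [-0.278, -0.001, 0.961], [-0.001, -1.0, -0.002]]
ft_force: [-3.4, -4.3, 11.0]
grip_width: 0.0194
```

carry_out --targets '[[[1,3.4,-0.9,0,0,0,0],[1,6.7,-2.0,0,0,0,0],[1,6.7,-2.0,0,0,0,0]]]'

```text
time_s: 21.47
position: [0.5333, 0.2671, 0.1386]
tool_rot: [[0.961, -0.002, 0.278], [-0.278, -0.001, 0.961], [-0.002, -1.0, -0.002]]
ft_force: [-4.1, -3.6, 10.0]
grip_width: 0.0193
```

carry_out --targets '[[[1,3.2,-1.4,0,0,0,0],[1,6.3,-2.9,0,0,0,0],[1,6.3,-2.9,0,0,0,0]]]'

```text
time_s: 21.72
position: [0.539, 0.2646, 0.1386]
tool_rot: [[0.961, -0.003, 0.278], [-0.278, -0.0, 0.961], [-0.003, -1.0, -0.001]]
ft_force: [-7.1, -2.1, 11.6]
grip_width: 0.0194
```

```bash
python3 look.py i; python3 - <<'E'
from h import *
ims=[cv2.cvtColor(get_image('top')['img'],cv2.COLOR_RGB2BGR).astype(float) for _ in range(2)]; im=np.mean(ims,0).astype(np.uint8)
cv2.imwrite('pics/ti.png',cv2.resize(im[195:230,190:235],None,fx=16,fy=16,interpolation=cv2.INTER_CUBIC))
E
```

```text
line deg 0.5699109710890994 peak 42.877182 0.25
idx deg 0.4435847709583833 peak 99.062874 -1.0
```

View pics/ti.png

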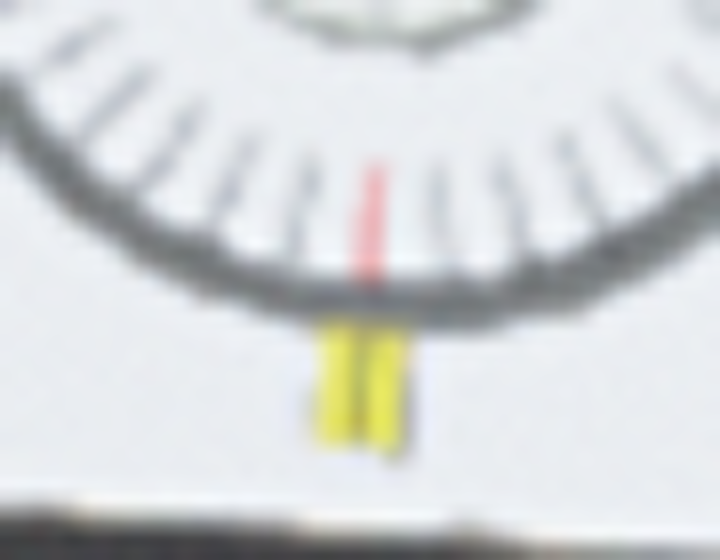

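The line's outer end (369,280) now meets the slit, and the tangential force rose from 2.5 to 5.3 N. I'll confirm with one small step.

carry_out --targets '[[[1,1.5,-0.9,0,0,0,0],[1,2.4,-1.4,0,0,0,0],[1,2.4,-1.4,0,0,0,0]]]'

```text
time_s: 22.12
position: [0.5407, 0.2637, 0.1386]
tool_rot: [[0.961, -0.004, 0.278], [-0.278, 0.0, 0.961], [-0.004, -1.0, -0.001]]
ft_force: [-8.1, -0.7, 11.9]
grip_width: 0.0194
```

carry_out --targets '[[[1,1.0,-0.6,0,0,0,0],[1,1.7,-1.1,0,0,0,0],[1,1.7,-1.1,0,0,0,0]]]'

```text
time_s: 22.37
position: [0.5421, 0.2628, 0.1385]
tool_rot: [[0.961, -0.005, 0.277], [-0.277, 0.001, 0.961], [-0.005, -1.0, -0.001]]
ft_force: [-9.7, 0.4, 12.8]
grip_width: 0.0192
```

The stop is confirmed: the force climbs about 1 N per mm (5.3, 6.7, 8.4 N), as the sprung arm should. I'll unwind the spring, then release and rise.

carry_out --targets '[[[1,-3.2,1.8,0,0,0,0],[1,-6.4,3.4,0,0,0,0],[1,-9.3,4.8,0,0,0,0],[1,-9.3,4.8,0,0,0,0],[1,-9.3,4.8,0,0,0,0]]]'

```text
time_s: 22.78
position: [0.5342, 0.2667, 0.1387]
tool_rot: [[0.961, -0.001, 0.278], [-0.278, -0.001, 0.961], [-0.001, -1.0, -0.002]]
ft_force: [-2.2, -3.9, 8.9]
grip_width: 0.0191
```

carry_out --targets '[[[0.7,0,0,0,0,0,0],[0.4,0,0,0,0,0,0],[0,0,0,0,0,0,0],[0,0,0,0,0,0,0],[0,0,0,0,0,0,0],[0,0,0,0,0,0,0],[0,0,0,15,0,0,0],[0,0,0,40,0,0,0],[0,0,0,70,0,0,0],[0,0,0,85,0,0,0],[0,0,0,85,0,0,0]]]'

```text
time_s: 23.7
position: [0.5359, 0.2672, 0.2271]
tool_rot: [[0.961, 0.007, 0.278], [-0.278, 0.002, 0.961], [0.006, -1.0, 0.004]]
ft_force: [-0.6, -0.1, 0.3]
grip_width: 0.0853
```

```bash
python3 - <<'E'
from h import *
print(env.observe()['position'],env.observe()['grip_width'])
for n in('top','side'):
    d=get_image(n); im=cv2.cvtColor(d['img'],cv2.COLOR_RGB2BGR)
    c=im[120:250,110:310] if n=='top' else im[90:245,190:320]
    cv2.imwrite(f'pics/{n}2.png',cv2.resize(c,None,fx=3.8,fy=3.8,interpolation=cv2.INTER_CUBIC))
E
python3 look.py j
```

```text
[0.53592836 0.26716802 0.22712854] 0.0853352870777492
line deg 0.5896276329114694 peak 42.197693 0.25
idx deg 0.47239499708846205 peak 97.091156 -1.0
```

View pics/side2.png

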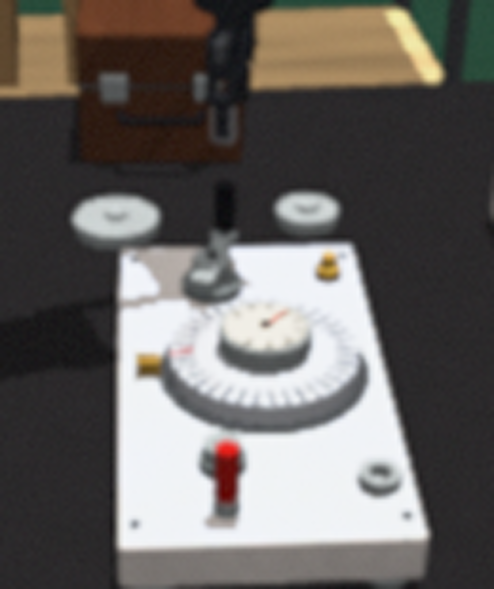

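View pics/top2.png

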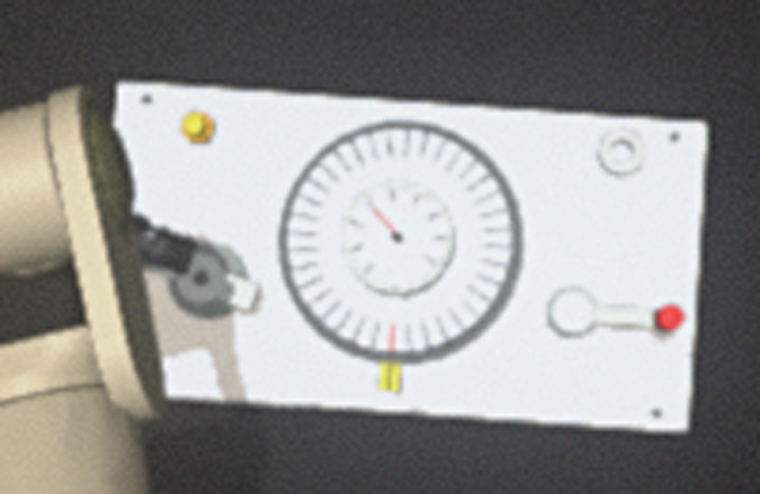

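The gripper has let go, and the red line stands on the index slit (392,355). Now to the clamp.

carry_out --targets '[[[0,-3,-25,0,0,0,0],[0,-7,-60,0,0,0,0],[0,-11,-96,0,0,0,0],[0,-15,-132,0,0,0,0],[0,-19,-168,0,0,0,0],[0,-23,-204,0,0,0,0],[0,-27,-240,0,0,0,0],[0,-31,-276,0,0,0,0],[0,-35,-312,-5,0,0,0],[0,-39,-348,-10,0,0,0],[0,-43,-378,-15,0,0,0],[0,-46,-396,-20,0,0,0],[0,-46,-396,-20,0,0,0],[0,-46,-396,-20,0,0,0]]]'

```text
time_s: 25.02
position: [0.4883, -0.1295, 0.202]
tool_rot: [[0.96, -0.002, 0.28], [-0.28, 0.002, 0.96], [-0.003, -1.0, 0.001]]
ft_force: [-0.3, -0.2, 0.3]
grip_width: 0.0854
```

```bash
python3 - <<'E'
from h import *
print(env.observe()['position'],env.observe()['q'])
for n in('top','side'):
    d=get_image(n); im=cv2.cvtColor(d['img'],cv2.COLOR_RGB2BGR)
    c=im[120:250,110:310] if n=='top' else im[90:245,190:320]
    cv2.imwrite(f'pics/{n}3.png',cv2.resize(c,None,fx=3.8,fy=3.8,interpolation=cv2.INTER_CUBIC))
E

```

```text
[ 0.48826491 -0.12947745  0.20204303] [-2.83088395e+01  2.00411568e+01  8.62247850e+01  1.37917923e-02
  7.39038721e+01 -1.02055363e+02]
```

View pics/side3.png

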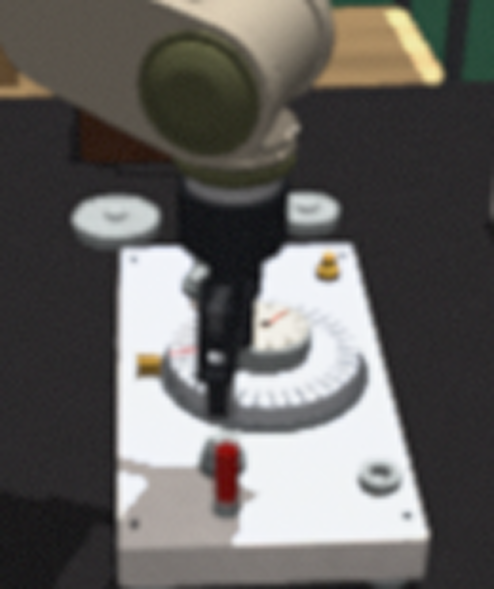

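View pics/top3.png

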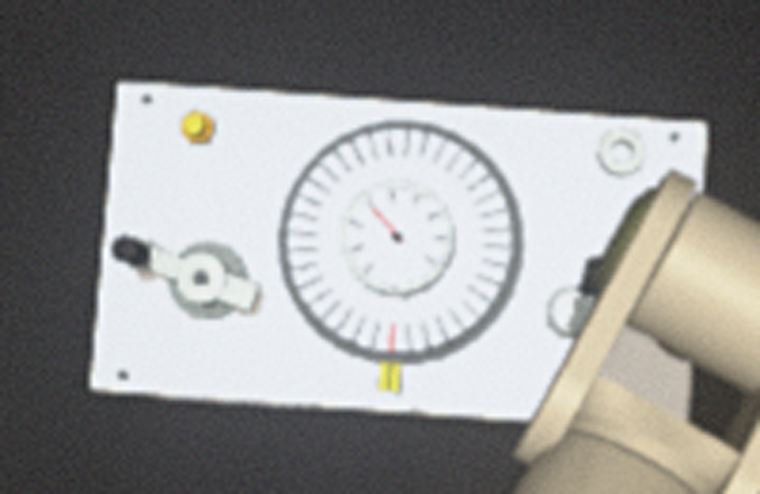

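```bash
python3 - <<'E'
from h import *
s=get_image('side')
p=proj(s,[[.4895,-.129,.134],[.4895,-.129,.09],[.4883,-.1295,.134],[.4925,-.129,.134],[.4883,-.1295,.18]]); print(((p-[190,90])*3.8).round(0))
E
```

```text
[[230. 444.]
 [229. 490.]
 [228. 445.]
 [234. 444.]
 [229. 395.]]
```

The handle at (228,446) in the side crop matches the projected TCP at (228,445). I'll descend and grip.

carry_out --targets '[[[0,0,0,-25,0,0,0],[0,0,0,-50,0,0,0],[0,0,0,-68,0,0,0],[0,0,0,-79,0,0,0],[0,0,0,-79,0,0,0],[0.5,0,0,-79,0,0,0],[0.9,0,0,-79,0,0,0],[1,0,0,-79,0,0,0],[1,0,0,-79,0,0,0],[1,0,0,-79,0,0,0],[1,0,0,-79,0,0,0],[1,0,0,-79,0,0,0]]]' --squeeze 25

```text
time_s: 26.17
position: [0.489, -0.1292, 0.1248]
tool_rot: [[0.961, 0.001, 0.278], [-0.278, -0.0, 0.961], [0.001, -1.0, 0.0]]
ft_force: [-1.9, 1.2, 4.7]
grip_width: 0.0189
```

```bash
python3 - <<'E'
import numpy as np
C=np.array([496,-59.]);p0=np.array([488.5,-129.5]);a0=np.degrees(np.arctan2(*(p0-C)[::-1]));print(a0,np.hypot(*(p0-C)))
for k in range(0,76,4):
    t=np.radians(a0-k); q=C+70*np.array([np.cos(t),np.sin(t)])-(C+70*np.array([np.cos(np.radians(a0)),np.sin(np.radians(a0))])); print(k,q.round(1))
E
```

```text
-96.07245640720771 70.89781378857884
0 [0. 0.]
4 [-4.8  0.7]
8 [-9.6  1.7]
12 [-14.3   3.1]
16 [-18.9   4.7]
20 [-23.4   6.7]
24 [-27.7   9. ]
28 [-31.8  11.6]
32 [-35.8  14.5]
36 [-39.5  17.6]
40 [-43.  21.]
44 [-46.3  24.7]
48 [-49.3  28.5]
52 [-52.   32.6]
56 [-54.4  36.8]
60 [-56.6  41.2]
64 [-58.4  45.7]
68 [-59.9  50.4]
72 [-61.1  55.1]
```

carry_out --targets '[[[1,-4.8,0.7,0,0,0,0],[1,-9.6,1.7,0,0,0,0],[1,-14.3,3.1,0,0,0,0],[1,-18.9,4.7,0,0,0,0],[1,-23.4,6.7,0,0,0,0],[1,-27.7,9.0,0,0,0,0],[1,-31.8,11.6,0,0,0,0],[1,-35.8,14.5,0,0,0,0],[1,-35.8,14.5,0,0,0,0]]]'

```text
time_s: 26.92
position: [0.4521, -0.1172, 0.1249]
tool_rot: [[0.961, -0.001, 0.278], [-0.278, -0.006, 0.961], [0.001, -1.0, -0.006]]
ft_force: [-8.4, -16.7, 4.6]
grip_width: 0.0193
```

carry_out --targets '[[[1,-5.7,1.6,0,0,0,0],[1,-10.3,5.6,0,0,0,0],[1,-14.5,10.1,0,0,0,0],[1,-18.3,14.9,0,0,0,0],[1,-18.3,14.9,0,0,0,0]]]'

```text
time_s: 27.33
position: [0.4324, -0.1017, 0.1248]
tool_rot: [[0.961, -0.005, 0.278], [-0.278, -0.005, 0.961], [-0.003, -1.0, -0.006]]
ft_force: [-17.5, -16.5, 11.6]
grip_width: 0.0192
```

carry_out --targets '[[[1,-6,2.5,0,0,0,0],[1,-10.4,8,0,0,0,0],[1,-10.4,8,0,0,0,0]]]'

```text
time_s: 27.58
position: [0.424, -0.0921, 0.1248]
tool_rot: [[0.96, 0.001, 0.278], [-0.278, -0.001, 0.96], [0.001, -1.0, -0.001]]
ft_force: [-2.7, -0.9, 5.8]
grip_width: 0.0186
```

```bash
python3 - <<'E'
from h import *
o=env.observe();print(o['position'],o['ft_force'],o['wrist_torque'])
for n in('top','side'):
    d=get_image(n); im=cv2.cvtColor(d['img'],cv2.COLOR_RGB2BGR)
    c=im[120:250,110:310] if n=='top' else im[120:245,190:310]
    cv2.imwrite(f'pics/{n}4.png',cv2.resize(c,None,fx=3.8,fy=3.8,interpolation=cv2.INTER_CUBIC))
E

```

```text
[ 0.42400952 -0.09207356  0.1248095 ] [-2.66850932 -0.86099046  5.80302828] [-0.39816637  0.44108667 -0.22001993]
```

View pics/side4.png

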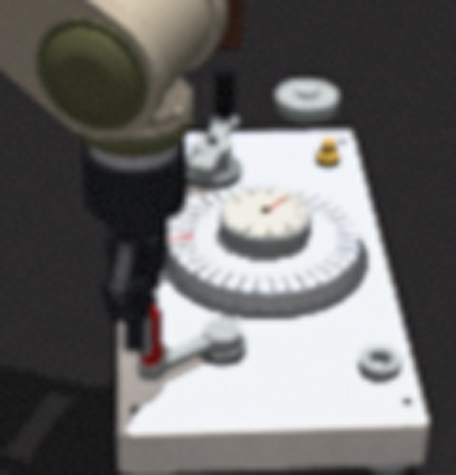

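carry_out --targets '[[[1,-1,2.5,0,0,0,0],[1,-1.8,4.7,0,0,0,0],[1,-1.8,4.7,0,0,0,0]]]'

```text
time_s: 27.93
position: [0.4216, -0.0882, 0.1248]
tool_rot: [[0.961, -0.002, 0.278], [-0.278, -0.003, 0.961], [-0.001, -1.0, -0.003]]
ft_force: [-10.0, -9.0, 10.6]
grip_width: 0.0194
```

carry_out --targets '[[[1,-1.5,2.2,0,0,0,0],[1,-2.2,4.5,0,0,0,0],[1,-2.2,4.5,0,0,0,0]]]'

```text
time_s: 28.18
position: [0.4189, -0.0837, 0.1248]
tool_rot: [[0.961, -0.003, 0.278], [-0.278, -0.003, 0.961], [-0.002, -1.0, -0.004]]
ft_force: [-11.4, -10.2, 12.5]
grip_width: 0.019
```

carry_out --targets '[[[1,-1.2,2.2,0,0,0,0],[1,-1.8,4.5,0,0,0,0],[1,-1.8,4.5,0,0,0,0]]]'

```text
time_s: 28.43
position: [0.4166, -0.0791, 0.1247]
tool_rot: [[0.961, -0.004, 0.278], [-0.278, -0.003, 0.961], [-0.004, -1.0, -0.004]]
ft_force: [-13.7, -11.0, 14.7]
grip_width: 0.0193
```

```bash
python3 - <<'E'
from h import *
for n in('top','side'):
    d=get_image(n); im=cv2.cvtColor(d['img'],cv2.COLOR_RGB2BGR)
    c=im[120:250,110:310] if n=='top' else im[170:235,205:285]
    cv2.imwrite(f'pics/{n}5.png',cv2.resize(c,None,fx=3.8 if n=='top' else 8,fy=3.8 if n=='top' else 8,interpolation=cv2.INTER_CUBIC))
    if n=='side':
        print(((proj(d,[[.4955,-.0595,.084],[.4166,-.0791,.1127],[.4295,-.0805,.09],[.4295,-.0805,.12]])-[205,170])*8).round())
E

```

```text
[[357. 287.]
 [151. 271.]
 [188. 319.]
 [186. 255.]]
```

View pics/side5.png

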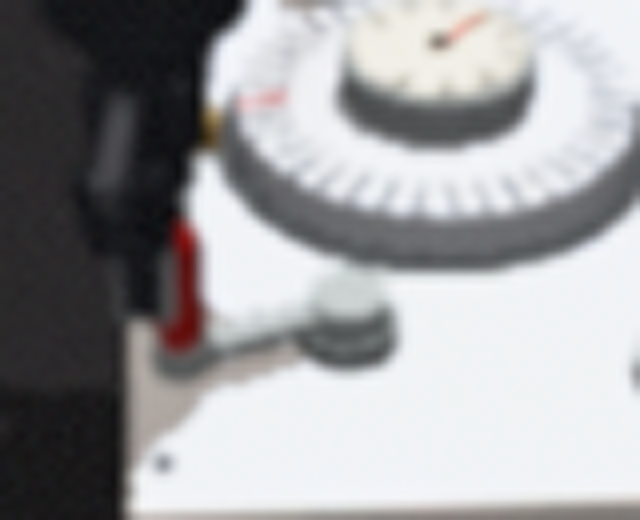

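View pics/top5.png

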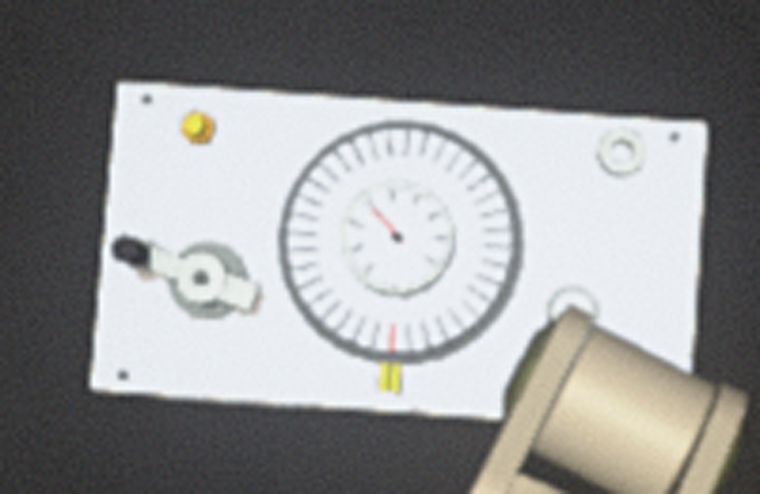

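The handle has rolled toward the inner edge of the pads: it shows at about (182,285) and the pads at about (150,271). I'll open, look and regrip it centred.

carry_out --targets '[[[0.6,0,0,0,0,0,0],[0.2,0,0,0,0,0,0],[0,0,0,0,0,0,0],[0,0,0,0,0,0,0],[0,0,0,0,0,0,0],[0,0,0,20,0,0,0],[0,0,0,50,0,0,0],[0,0,0,75,0,0,0],[0,0,0,75,0,0,0]]]'

```text
time_s: 29.28
position: [0.4201, -0.0787, 0.2032]
tool_rot: [[0.961, 0.007, 0.278], [-0.278, -0.003, 0.961], [0.008, -1.0, -0.001]]
ft_force: [0.9, 0.4, 0.2]
grip_width: 0.0853
```

```bash
python3 - <<'E'
from h import *
o=env.observe();print(o['position'],o['ft_force'],o['wrist_torque'])
for n in('top','side'):
    d=get_image(n); im=cv2.cvtColor(d['img'],cv2.COLOR_RGB2BGR)
    c=im[120:250,110:310] if n=='top' else im[170:235,205:285]
    cv2.imwrite(f'pics/{n}6.png',cv2.resize(c,None,fx=3.8 if n=='top' else 8,fy=3.8 if n=='top' else 8,interpolation=cv2.INTER_CUBIC))
    if n=='side':
        hsv=cv2.cvtColor(d['img'],cv2.COLOR_RGB2HSV)
        m=((hsv[...,0]<8)|(hsv[...,0]>172))&(hsv[...,1]>120)&(hsv[...,2]>60); m[:190]=0;m[:,:215]=0;m[:,260:]=0
        ys,xs=np.nonzero(m);
        for y in range(ys.min(),ys.max()+1): print(y,xs[ys==y])
        for x,y in((.4295,-.0805),(.432,-.088),(.427,-.08)): print(proj(d,[[x,y,.134],[x,y,.084]]))
E

```

```text
[ 0.42012582 -0.07869785  0.20320936] [0.92532887 0.41196063 0.1629483 ] [ 0.03165264 -0.02531401  0.01419748]
199 [225 226 227 228]
200 [225 226 227 228]
201 [225 226 227 228]
202 [225 226 227 228]
203 [225 226 227 228]
204 [225 226 227 228]
205 [225 226 227 228]
206 [225 226 227 228]
207 [225 226 227 228]
208 [225 226 227 228]
209 [225 226 227 228 229]
210 [225 226 227 228 229]
211 [225 226 227 228 229]
212 [226 227 228]
213 [227]
[[228.15152392 198.06159419]
 [228.54119237 211.45267394]]
[[229.17748205 199.53043591]
 [229.54189284 212.95392182]]
[[227.28613938 198.01107088]
 [227.69850323 211.40218337]]
```

View pics/side6.png

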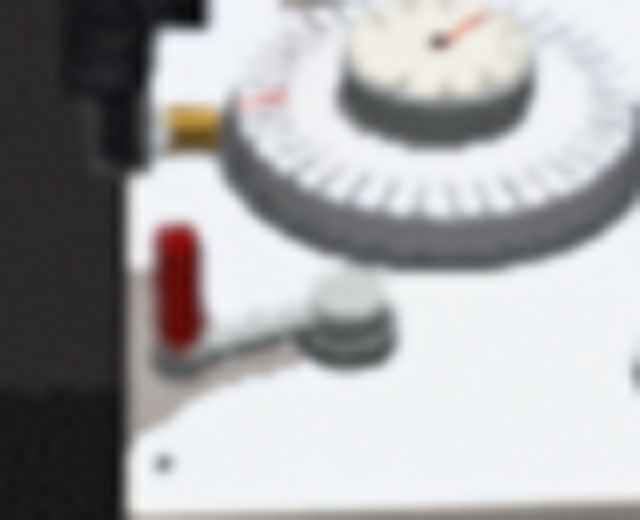

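View pics/top6.png

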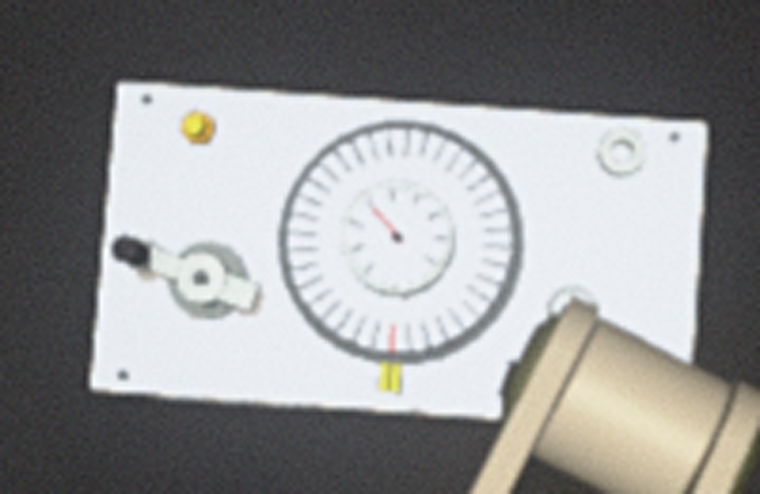

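The handle now stands at about (226.6,205) px, which puts it near (0.4255,-0.083), close to home. I'll regrip it centred and push to the stop.

carry_out --targets '[[[0,5.5,-4,0,0,0,0],[0,5.5,-4,-25,0,0,0],[0,5.5,-4,-55,0,0,0],[0,5.5,-4,-72,0,0,0],[0,5.5,-4,-79,0,0,0],[0,5.5,-4,-79,0,0,0],[0.5,5.5,-4,-79,0,0,0],[0.9,5.5,-4,-79,0,0,0],[1,5.5,-4,-79,0,0,0],[1,5.5,-4,-79,0,0,0],[1,5.5,-4,-79,0,0,0],[1,5.5,-4,-79,0,0,0],[1,5.5,-4,-79,0,0,0]]]' --squeeze 25

```text
time_s: 30.47
position: [0.4243, -0.0822, 0.1208]
tool_rot: [[0.961, 0.001, 0.278], [-0.278, -0.0, 0.961], [0.001, -1.0, -0.0]]
ft_force: [-0.3, 0.7, 5.3]
grip_width: 0.0195
```

carry_out --targets '[[[1,-0.5,1.5,0,0,0,0],[1,-1,3,0,0,0,0],[1,-1,3,0,0,0,0],[1,-1,3,0,0,0,0]]]'

```text
time_s: 30.8
position: [0.4234, -0.0799, 0.1208]
tool_rot: [[0.961, 0.001, 0.278], [-0.278, -0.002, 0.961], [0.002, -1.0, -0.002]]
ft_force: [-1.3, -5.7, 5.7]
grip_width: 0.0193
```

carry_out --targets '[[[1,-0.5,1.5,0,0,0,0],[1,-1,3,0,0,0,0],[1,-1,3,0,0,0,0],[1,-1,3,0,0,0,0]]]'

```text
time_s: 31.13
position: [0.4233, -0.0795, 0.1209]
tool_rot: [[0.961, 0.003, 0.278], [-0.278, -0.008, 0.961], [0.005, -1.0, -0.006]]
ft_force: [-1.2, -23.7, -1.5]
grip_width: 0.0195
```

Stop felt: 3 mm commanded moved it only 0.4 mm, with 24 N. I'll relax, release and rise.

carry_out --targets '[[[1,0.8,-2.5,0,0,0,0],[1,0.8,-2.6,0,0,0,0]]]'

```text
time_s: 31.3
position: [0.4233, -0.0799, 0.1208]
tool_rot: [[0.96, 0.001, 0.278], [-0.278, -0.002, 0.96], [0.002, -1.0, -0.002]]
ft_force: [-1.2, -6.8, 4.7]
grip_width: 0.0193
```

carry_out --targets '[[[0.7,0,0,0,0,0,0],[0.3,0,0,0,0,0,0],[0,0,0,0,0,0,0],[0,0,0,0,0,0,0],[0,0,0,0,0,0,0],[0,0,0,20,0,0,0],[0,0,0,50,0,0,0],[0,0,0,85,0,0,0],[0,-20,-5,110,0,0,0],[0,-50,-30,130,0,0,0],[0,-70,-65,140,0,0,0],[0,-80,-100,140,0,0,0],[0,-90,-135,140,0,0,0],[0,-90,-160,140,0,0,0],[0,-90,-160,140,0,0,0]]]'

```text
time_s: 32.55
position: [0.3324, -0.2425, 0.2602]
tool_rot: [[0.959, 0.0, 0.282], [-0.282, -0.001, 0.959], [0.0, -1.0, -0.001]]
ft_force: [-0.1, 0.4, -0.9]
grip_width: 0.0852
```

```bash
python3 - <<'E'
from h import *
o=env.observe();print(o['position'],o['ft_force'])
for n in('top','side'):
    d=get_image(n); im=cv2.cvtColor(d['img'],cv2.COLOR_RGB2BGR)
    c=im[130:245,120:310] if n=='top' else im[130:245,205:310]
    cv2.imwrite(f'pics/{n}7.png',cv2.resize(c,None,fx=4,fy=4,interpolation=cv2.INTER_CUBIC))
    if n=='top':
        cv2.imwrite('pics/topfull7.png',im)
        hsv=cv2.cvtColor(d['img'],cv2.COLOR_RGB2HSV)
        m=((hsv[...,0]<8)|(hsv[...,0]>172))&(hsv[...,1]>100)&(hsv[...,2]>90); m[:,:240]=0;m[:,300:]=0
        ys,xs=np.nonzero(m[:245]);print(xs.mean(),ys.mean(),len(xs)); print(ray(d,(xs.mean(),ys.mean()),.13))
E
python3 look.py k
```

```text
[ 0.33236386 -0.24251775  0.26020032] [-0.1287256   0.37937691 -0.92814063]
268.3333333333333 225.22222222222223 36
[ 0.4270048  -0.07881454  0.13      ]
line deg 0.5827704742865668 peak 42.335953 0.25
idx deg 0.45450890814820444 peak 96.748215 -1.0
```

View pics/top7.png

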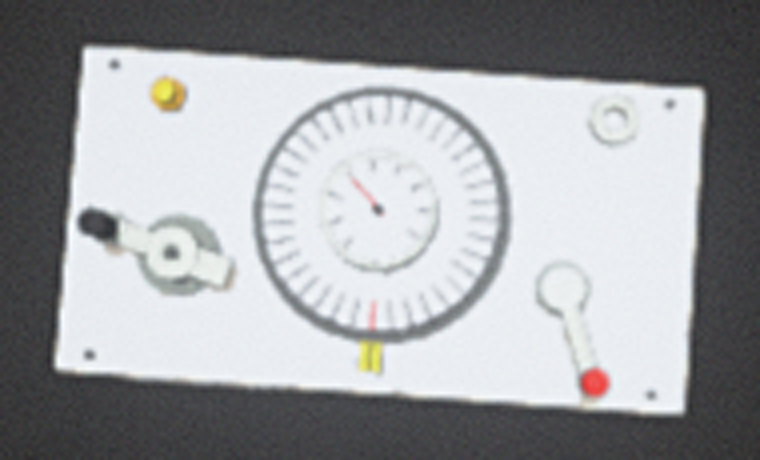

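View pics/side7.png

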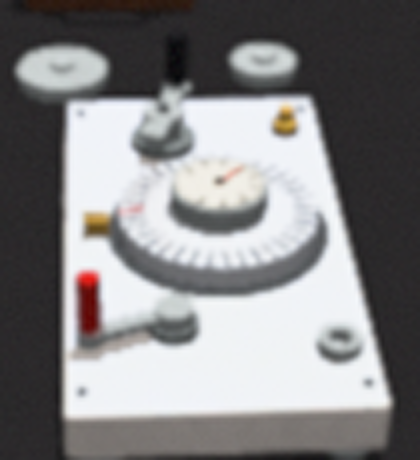

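The line stands on the index at (373,330), the clamp handle at (595,382) is against its stop, and the cap and collar are undisturbed. I'm handing in.

```bash
python3 -c "
from rig import env
o=env.observe();print(o['time_s'],o['qvel'].round(2));env.close_job()"
```

```text
32.7 [ 1.31 -0.59  0.48  0.05 -0.05 -0.08]
the job is handed in; nothing more can be done
```

The crank is wound to its stop, the clamp is fully home, and the job was handed in at 32.7 s with the robot touching nothing.

- **Crank:** I wound it about 4 turns clockwise, the last part in 8° steps with a force check after each. Free running took about 3 N. At the stop the force climbed 5.3, 6.7, 8.4 N over about 4.5 mm, and I stopped there, well under the 13 N limit. I unwound the arm's spring before letting go.
- **Line and index:** the last picture shows the red line on the brass index. My angle measure gave line 0.58° against index 0.45°, about 0.2 mm at the rim and within measurement error.
- **Clamp:** on the first swing the handle rolled toward the edge of the pads, with side forces up to about 25 N. I released it, regripped it centred and pushed until it stopped, about 24 N for 0.4 mm of movement. I then relaxed, released and moved the gripper away. The last pictures show the lever pointing to the front, at the expected end angle.
- **Loose things:** the cap, collar, both weights and the table gauge look untouched in the last pictures. I did not check the jar, screwdriver and spare gauge again at the end, but the arm went nowhere near them.
- **At hand-in:** the arm was still settling at about 1°/s in free air.

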